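# Lock the shaft, then snap the grease coupler on the tilted nipple and hold it

## Robot

A 7-joint arm with a two-finger parallel gripper is mounted at the origin on the work surface; the furniture and walls round the work are solid. World frame = base frame: x ahead of the robot, y to its left, z up, the work surface at z = 0. Lengths are in m, angles in rad, forces in N, time in s.
With the tool pointing down it reaches from about 0.375 to 0.925 m from the base axis. Payload 3.1 kg.
Tool frame: the origin (TCP) lies between the finger pads; the fingertips stand 25 mm ahead of it and the grasp point (between the pads) lies 6 mm ahead of it (r.finger_overhang is the distance from the TCP to the fingertips, in m); z points along the fingers, y is the direction in which the jaws open and shut (so a half turn about z gives the same grasp; the last joint's range is limited). The gripper opens to 85 mm and grips with 20 to 120 N. Pads are 22 mm wide; open, the fingers measure 114 mm over their backs; the gripper's body (76 mm by 85 mm) begins 54 mm behind the grasp point. The pads swing forward as they close: fully open they stand 13 mm farther back than shut.
Start: joints at [-1.372, 0.383, 0.044, 1.598, -0.018, 1.161, -0.05], TCP at [0.19, 0.622, 0.256] pointing down, gripper open.
Joint ranges: [-2.61, 2.61], [-0.41, 2.15], [-1.48, 1.57], [0, 2.5], [-1.57, 4.71], [0.05, 1.97], [-2.85, 2.85]. Speed limits (rad/s): [2.79, 2.79, 3.14, 3.14, 3.14, 3.14, 3.14].

## Interface

Orientations are given as a unit quaternion [w, x, y, z].
In Python, from rig import telemetry, vision, workorder, r gives the robot as it stands.
- The arm moves only by the tool apply_moves, never from a script. Its argument "moves" is one flat list of numbers, 6 for each row, row after row: the shift along the tool's x, y, z in cm, then the turn, a rotation vector about the tool's x, y, z in rad. A call has 1 to 10 rows; each row shifts and turns the commanded pose from where the row before left it, along the tool's axes as they then stand; what a row does not reach is not made up. A row lasts 1/10 s, in which the tool goes at most 50 mm and 8.59 degrees, less where a joint would pass 70% of its speed; a pose out of reach is approached as far as the arm can. A call is refused whole if a number of a shift passes 5 or a number of a turn 0.15, either way. A call with a gripper value outside its range is refused whole. "jaw" is the finger opening in cm, from 0 to 8.54, set as the call begins (left out, the last holds). The fingers move at their own pace and stop on an object; "grip_force" is the grip in N (left out, the last holds). Time passes only in rows, so rows that do not move let the fingers close. It gives the time, the measured TCP pose, the force and the opening at its end, in the units of the state.
- telemetry.get_obs(): the state, without advancing time (a new reading comes with each control period).
- vision.snapshot(name): name is "scene" or "side" or "wrist"; returns the picture (400x640x3 uint8, blue, green, red); there is no depth.
- vision.get_calibration(name): a dict with "fx", "fy", "cx", "cy" (pixels), "distortion" ([k1, k2, p1, p2, k3] as OpenCV has them; the pictures are not rectified), "eye" and "orientation" of the camera in the world. Camera axes: x right, y down, z forward; pixel columns grow to the right and rows downward; lengths in m; the calibration is good to about 2 mm. A picture is of the moment at which its call begins: read the wrist's pose just before it. get_calibration takes no time and is no camera call; for the wrist camera it gives the pose at the moment of the call.
- workorder.close_job(): hands the job in, once; it reports no verdict.
The state is a dict: "t": time; "qpos": joint angles; "joint_vel": joint speeds; "joint_efforts": joint torques, N m; "ee_pos": TCP position; "ee_rot": TCP orientation; "contact_force": force on the tool from outside, world axes, zero at the start; "torque": the same for the moment, N m; "opening": finger opening in m.
Only numpy, scipy, OpenCV 4.12 (cv2) and the standard library are available. Lean on these libraries where they do the work, as an engineer would, in place of code of your own. Each camera call takes 0.05 s, during which the arm holds its last target.

## Task

Take the red-handled lock key out of its stand, slide its flat blade edgewise fully home into the slot in the top of the green bearing housing and let go of it. Then grip the grease coupler by its square yellow handle, press it squarely onto the tilted brass nipple until it snaps, and push on against the valve spring until it is down on the nipple's brass collar or nearly so. Finish while still gripping the coupler and holding it pressed down there; leave the flask and the beaker undisturbed.

Things in the scene. Friction and masses are not known exactly. Their poses are not given: they have to be found in the camera images.
- housing: Green bearing housing, fixed; position and yaw vary. Foot 116 (x) x 190 (y) x 16 mm; body 80 x 170 mm, flat top 70 mm above the bench; shaft stubs stick out to y = +-111 mm. Origin: centre of the underside; z up. Tilted nipple at y = +35 mm, key slot, open to the top, at y = -55 mm.
- keyway_floor (a point): Centre of the floor of the key slot in the housing top, 42 mm below the housing's top. Axes as the housing's. Slot 47 mm long (x) by 9 mm wide (y), vertical walls, 2 mm lead-in chamfer at the mouth.
- lock_key: Flat key, about 90 g, in its stand, blade down. Origin: centre of the blade's lower edge, 12 mm above the bench at first; z up. Steel blade 44 (x) x 6 (y) x 38 (z) mm; above it a red handle 38 x 13 mm, z = 38 to 72 mm, whose underside stops on the housing's top: fully home, the origin is 4 mm above the slot floor. A half turn about z makes no difference.
- key_grip (a point): Centre of the key's red handle, 55 mm above the blade's lower edge; axes as the key's (pinch across y, 13 mm thick).
- key_stand: Pale aluminium block 72 (x) x 46 (y) mm, top 42 mm above the bench, on a black rubber base 90 x 64 mm; fixed; position and yaw vary. Origin: centre of the underside. The key stands 30 mm deep in its slot (47 (x) x 9 (y) mm, x axis along the blade's width); the handle's underside is 8 mm above the block.
- coupler: Grease coupler, about 220 g, 92 mm tall, standing on its open mouth on the bench; position and yaw vary. Origin: centre of the mouth; z along its axis to the handle. Round steel skirt 36 mm across up to z = 40 mm, then a square yellow handle 26 x 26 mm (faces across x and y) to z = 86 mm, then a cap 24 mm across. See coupler_grip for the inside.
- coupler_grip (a point): Centre of the coupler's square handle, 64 mm above its mouth; axes as the coupler's. Inside the mouth a funnel narrows from 23 to 16.4 mm across over 5 mm, to a lip 2 mm long; behind it a groove 23 mm across ends in a flat ceiling 26 mm from the mouth.
- nipple_seat (a point): Centre of the upper face of the nipple's brass collar (31 mm across), fixed to the housing; z points out along the nipple, which leans 25 degrees from vertical to the housing's -x side. Stem 14 mm across, 23 mm long from here, tapered tip 9 mm across, two sprung detent balls 17.5 mm up. With the coupler's mouth 7 mm from here the balls have snapped behind its lip; at 0 mm it is on the collar.
- valve_pin (a joint): Sprung pin 6 mm thick in the nipple's tip; m, 0 = fully out (13 mm beyond the tip). The coupler's ceiling meets it with the mouth 10 mm from the collar and pushes it in, to 0.010 on the collar. Spring 2 N at 0, 12 N at 0.010; before that, pressing in the detent balls (mouth 16 to 12 mm from the collar) takes some 4 to 12 N. Let go, it springs back to 0.002 or 0.003.
- valve_pin_top (a point): Top of the valve pin, on the nipple's axis; 36 mm from the collar's face when fully out.
- flask: Small glass conical flask, 63 mm wide and 100 mm high, loose bystander behind and to the right of the housing; origin at the centre of its foot.
- beaker: Small beaker, 55 mm wide and 62 mm high, loose bystander to the left; origin at the centre of its foot.
Things that resemble listed ones, but are neither listed nor needed, are in the scene too. What is shaped like the lock_key but orange or purple is not meant.

How it is judged:
On the way, in this order (a step that is already met when the one before it is completed fails the run):
1. the lock key is fully home in the housing's slot and let go (horizontal distance between lock_key and keyway_floor below 0.004 m and z of lock_key in the frame of keyway_floor below 0.0065 m and angle between lock_key's own z axis and vertical below 0.1 rad and contact force between the fingers and lock_key below 0.3 N), for 0.2 s.
2. the coupler is pressed squarely over the nipple, past the detent balls (z of coupler in the frame of nipple_seat below 0.0062 m and x of coupler in the frame of nipple_seat between -0.004 and 0.004 m and y of coupler in the frame of nipple_seat between -0.004 and 0.004 m and angle between the z axis of coupler and the z axis of nipple_seat, either way round below 0.12 rad), for 0.1 s.
At the end, for the whole second after the job is handed in: Key home in the housing slot (2.5 mm from its stop, 4 mm off centre, tilt 0.1 rad at most); coupler snapped on the nipple, square within 0.12 rad, 4 mm off axis and 4.5 mm off the collar at most, valve pin in by over 6 mm, fingers still gripping its handle (over 3 N) (horizontal distance between lock_key and keyway_floor below 0.004 m and z of lock_key in the frame of keyway_floor below 0.0065 m and angle between lock_key's own z axis and vertical below 0.1 rad and z of coupler in the frame of nipple_seat below 0.0045 m and x of coupler in the frame of nipple_seat between -0.004 and 0.004 m and y of coupler in the frame of nipple_seat between -0.004 and 0.004 m and angle between the z axis of coupler and the z axis of nipple_seat, either way round below 0.12 rad and value of joint valve_pin above 0.006 m and contact force between the fingers and coupler above 3 N and distance between the grasp point and coupler_grip below 0.035 m); the arm keeps its last pose, push and grip.
It fails at once if the flask or the beaker is pushed or knocked over (moved more than 20 mm) (distance of any of flask, beaker from where it was at the start of the episode above 0.02 m).
It also fails if it takes over 54 s, if anything falls off the work surface, if the arm or the gripper's body presses on something with over 40 N, if the wrist force passes 120 N, or if a joint passes its speed limit or range.

## Working session

There is one attempt and no reset: what is moved stays moved. The work goes in short steps, Python scripts to look and compute and a tool call to move; the robot and the scene stay as the last step left them, time stands still between calls to the robot, and variables do not carry over. Pictures are saved under pics/ and viewed, and the job is handed in when it is done.

Besides the shell and the picture viewer there is one more tool, called after ">>>" as a command line: name --argument value ..., lists and objects as JSON in quotes. apply_moves: Moves the arm, as the interface text tells. Its arguments: {"type":"object","properties":{"moves":{"type":"array"},"jaw":{"type":"number"},"grip_force":{"type":"number"}},"required":["moves"]}

```bash
ls; mkdir -p pics
python3 - <<'E'
from rig import telemetry, vision, workorder, r
import cv2
o=telemetry.get_obs(); print(o)
for n in ("scene","side","wrist"):
    c=vision.get_calibration(n); print(n,c)
    cv2.imwrite(f"pics/{n}0.png",vision.snapshot(n))
E
```

```text
pics
{'t': 0.0, 'qpos': array([-1.37179979,  0.38384869,  0.04381443,  1.59963423, -0.01789799,
        1.1612355 , -0.04991865]), 'joint_vel': array([ 0.00140647, -0.00100438, -0.000205  , -0.00014198, -0.00033344,
       -0.00185924, -0.00065563]), 'joint_efforts': array([ 3.52528605e-05, -4.33465469e+01,  1.02487162e+00, -2.49513245e+01,
        1.07286964e-02,  1.15245677e-02, -7.65716834e-06]), 'ee_pos': array([0.18982322, 0.62070472, 0.25485004]), 'ee_rot': array([-1.31561446e-04,  1.47814969e-01,  9.89014088e-01, -1.36046831e-03]), 'contact_force': array([ 1.03770508, -0.35693304, -0.31092931]), 'torque': array([-0.04470933, -0.00607927,  0.03540693]), 'opening': 0.08543040818014518}
scene {'fx': 407.7932381147716, 'fy': 407.7932381147716, 'cx': 320.4762415645248, 'cy': 198.28707563306304, 'distortion': array([0.01056956, 0.        , 0.        , 0.        , 0.        ]), 'eye': array([ 0.13535398, -0.79408104,  0.78996651]), 'orientation': array([-0.42834835,  0.87458088, -0.2081874 ,  0.09101637])}
side {'fx': 379.2310443601841, 'fy': 379.2310443601841, 'cx': 317.5068118355506, 'cy': 205.52107621168557, 'distortion': array([-0.04922043,  0.        ,  0.        ,  0.        ,  0.        ]), 'eye': array([ 0.09611052, -0.74899132,  0.84290653]), 'orientation': array([-0.39873366,  0.87897255, -0.23761752,  0.10934646])}
wrist {'fx': 298.2326926118704, 'fy': 298.2326926118704, 'cx': 320.1695125042165, 'cy': 195.745663776719, 'distortion': array([0.01214184, 0.        , 0.        , 0.        , 0.        ]), 'eye': array([0.11414995, 0.64464367, 0.3720108 ]), 'orientation': array([0.12604794, 0.79360442, 0.588053  , 0.09218246])}
```

View pics/scene0.png

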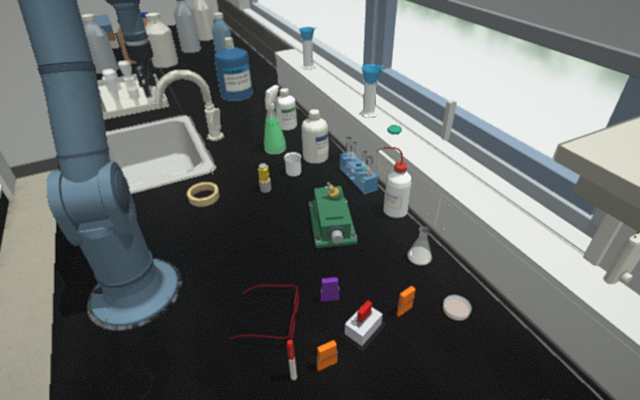

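View pics/side0.png

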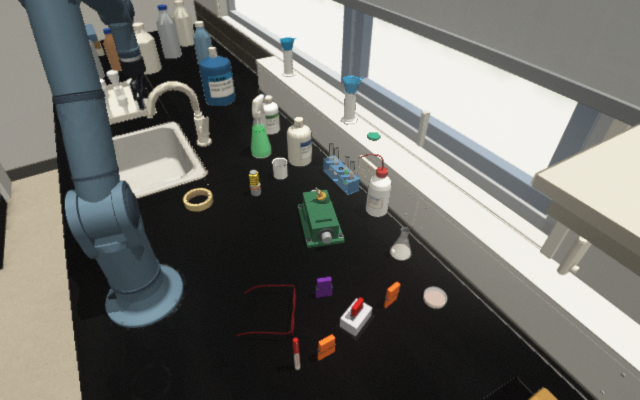

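View pics/wrist0.png

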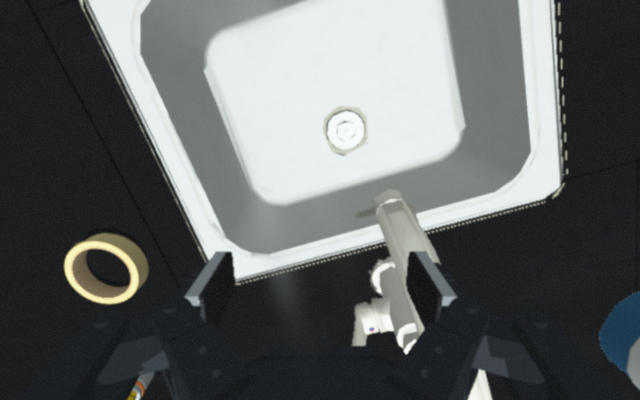

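```bash
cat > h.py <<'E'
from rig import telemetry, vision, workorder, r
import cv2, numpy as np
from scipy.spatial.transform import Rotation as R
def rot(q): return R.from_quat([q[1],q[2],q[3],q[0]])
def cam(n):
    c=vision.get_calibration(n); K=np.array([[c['fx'],0,c['cx']],[0,c['fy'],c['cy']],[0,0,1]]); 
    return K,np.array(c['distortion']),np.array(c['eye']),rot(c['orientation']).as_matrix()
def ray(C,uv):
    K,d,e,M=C; p=cv2.undistortPoints(np.array([[uv]],float),K,d)[0,0]
    v=M@np.array([p[0],p[1],1]); return e,v
def onz(C,uv,z):
    e,v=ray(C,uv); return e+v*(z-e[2])/v[2]
def proj(C,P):
    K,d,e,M=C; P=np.atleast_2d(P); Q=(P-e)@M
    return cv2.projectPoints(Q,np.zeros(3),np.zeros(3),K,d)[0][:,0]
def tri(obs):
    A=np.zeros((3,3));b=np.zeros(3)
    for C,uv in obs:
        e,v=ray(C,uv);v=v/np.linalg.norm(v);Pm=np.eye(3)-np.outer(v,v);A+=Pm;b+=Pm@e
    return np.linalg.solve(A,b)
def crop(img,x0,y0,x1,y1,s,f): cv2.imwrite(f,cv2.resize(img[y0:y1,x0:x1],None,fx=s,fy=s,interpolation=cv2.INTER_CUBIC))
def tcp():
    o=telemetry.get_obs(); return np.array(o['ee_pos']),rot(o['ee_rot']).as_matrix(),o
E
python3 - <<'E'
from h import *
for n in ("scene","side"):
    im=cv2.imread(f"pics/{n}0.png")
    if n=="scene": a=im[170:260,290:380]; b=im[280:370,320:440]
    else: a=im[175:265,280:370]; b=im[270:360,320:440]
    cv2.imwrite(f"pics/{n}0c.png",np.hstack([cv2.resize(a,(360,360),interpolation=2),cv2.resize(b,(440,360),interpolation=2)]))
C=cam("scene")
for nm,uv,z in [("key grip",(365,311),.067),("coupler base",(265,188),0),("coup top",(264,165),.092),("housing top c",(332,210),.07),("nip",(333,188),.09),("beaker",(293,172),0),("flask",(420,258),0),("purple",(330,297),0)]:
    print(nm,onz(C,uv,z))
E
```

```text
key grip [ 0.44355066 -0.3510425   0.067     ]
coupler base [0.431659   0.25023733 0.        ]
coup top [0.43602696 0.24370208 0.092     ]
housing top c [ 0.53458548 -0.02509349  0.07      ]
nip [0.57173722 0.03992323 0.09      ]
beaker [0.54904354 0.29247243 0.        ]
flask [ 6.87198168e-01 -2.32308068e-01  1.11022302e-16]
purple [ 0.41838482 -0.23745694  0.        ]
```

View pics/scene0c.png

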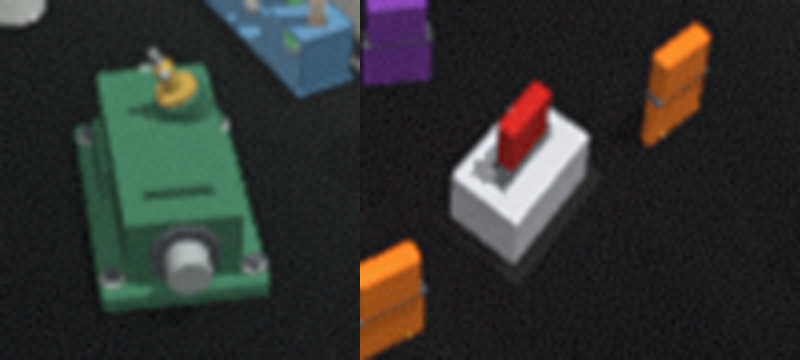

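View pics/side0c.png

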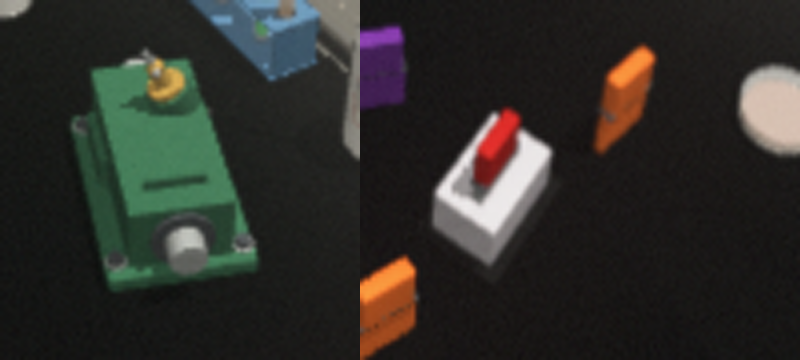

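```bash
cat >> h.py <<'E'
def plan(P,M,n):
    """total move from current to target pose P, M; equal rows in tool frame"""
    p,m,o=tcp()
    rv=R.from_matrix(m.T@M).as_rotvec(); 
    # n equal rows: each turn rv/n, shift constant in tool frame s: sum_k Rk s = m.T (P-p)
    A=sum(R.from_rotvec(rv*k/n).as_matrix() for k in range(n))
    s=np.linalg.solve(A,m.T@(np.array(P)-p))
    print("rows",n,"shift cm",np.round(s*100,3),"turn",np.round(rv/n,4),"total rv",np.round(rv,4), "tot shift tool cm",np.round(m.T@(np.array(P)-p)*100,2))
def down(yaw):
    """tool z down, jaw axis y at heading yaw"""
    y=np.array([np.cos(yaw),np.sin(yaw),0]);z=np.array([0,0,-1.]);return np.c_[np.cross(y,z),y,z]
E
python3 - <<'E'
from h import *
p,m,o=tcp(); print(p,m)
K,d,e,M=cam("wrist"); print("cam in tool",m.T@(e-p)); print(m.T@M)
plan([.45,.2,.4],m,12)
# current yaw of jaw
print(np.arctan2(m[1,1],m[0,1]))
E
```

```text
[0.18987843 0.62091745 0.25516783] [[-9.56286389e-01  2.92431280e-01 -5.38210217e-04]
 [ 2.92431765e-01  9.56284251e-01 -2.02348805e-03]
 [-7.70492469e-05 -2.09242385e-03 -9.99997808e-01]]
cam in tool [ 0.07934811  0.00037605 -0.11702415]
[[ 1.08230793e-03 -9.51259195e-01 -3.08390616e-01]
 [ 9.99999294e-01  8.78293099e-04  8.00357624e-04]
 [-4.90490199e-04 -3.08391265e-01  9.51259474e-01]]
rows 12 shift cm [-3.099 -2.723 -1.201] turn [0. 0. 0.] total rv [0. 0. 0.] tot shift tool cm [-37.19 -32.68 -14.41]
1.2740273867917762
```

Run:
```python
from h import *
plan([.43,.25,.40],tcp()[1],9)
plan([.43,0.0,.40],down(np.pi/2),16)
```

```text
rows 9 shift cm [-3.757 -3.164 -1.602] turn [0. 0. 0.] total rv [0. 0. 0.] tot shift tool cm [-33.81 -28.48 -14.42]
rows 16 shift cm [-2.099 -3.611 -0.901] turn [-0.0001 -0.     -0.0185] total rv [-2.100e-03 -2.000e-04 -2.968e-01] tot shift tool cm [-41.12 -52.39 -14.37]
```

>>> apply_moves --moves '[0,0,-3.5,0,0,0,-3.5,-1.5,-4,0,0,0,-4.2,-2.4,-4,0,0,0,-4.2,-2.4,-2.9,0,0,0,-4.2,-2.4,0,0,0,0,-4.2,-2.5,0,0,0,0,-4.2,-2.5,0,0,0,0,-3.5,-4,0,0,0,0,-3,-4,0,0,0,0,-2,-4,0,0,0,0]' --jaw 5

```text
t: 1.15
ee_pos: [0.4175, 0.2924, 0.3846]
ee_rot: [0.0, 0.149, 0.989, -0.0]
contact_force: [0.5, 0.0, 0.6]
opening: 0.05
```

Run:
```python
from h import *
p,m,o=tcp();print(p,o['qpos'],o['t'])
plan([.43,0.0,.40],down(np.pi/2),6)
```

```text
[0.41751688 0.29242486 0.38461871] [-0.96948123  0.01629442  0.28202393  1.77136757 -0.00367544  1.35499802
  0.58422356] 1.15
rows 6 shift cm [-1.057 -4.781 -0.254] turn [-0.0002  0.0001 -0.05  ] total rv [-0.0009  0.0004 -0.2999] tot shift tool cm [ -9.83 -27.57  -1.51]
```

>>> apply_moves --moves '[-1.05,-4.7,-0.2,0,0,-0.05,-1.05,-4.7,-0.2,0,0,-0.05,-1.05,-4.7,-0.2,0,0,-0.05,-1.05,-4.7,-0.2,0,0,-0.05,-1.05,-4.7,-0.2,0,0,-0.05,-1.05,-4.7,-0.2,0,0,-0.05,0,0,0,0,0,0,0,0,0,0,0,0]'

```text
t: 1.95
ee_pos: [0.4296, 0.0068, 0.397]
ee_rot: [-0.0, 0.0, 1.0, 0.001]
contact_force: [0.2, 0.8, 0.5]
opening: 0.0499
```

Run:
```python
from h import *
p,m,o=tcp();print(p,o['qpos'],o['t'],o['contact_force'])
C=cam("wrist"); im=vision.snapshot("wrist"); cv2.imwrite("pics/w1.png",im); np.save("w1.npy",np.array(C,dtype=object),allow_pickle=True)
```

```text
[0.42964131 0.00684271 0.39704579] [-0.77703505 -0.21797673  0.57436494  1.91895911  0.11767491  1.40734555
  1.33710813] 1.95 [0.20084096 0.75378023 0.49216061]
```

View pics/w1.png

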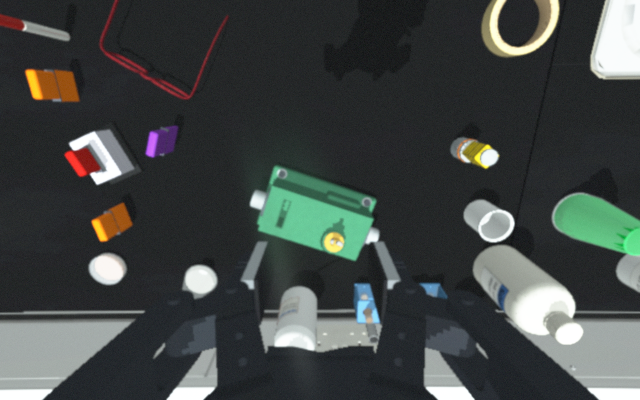

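Run:
```python
from h import *
im=cv2.imread("pics/w1.png")
crop(im,240,155,390,265,5,"pics/w1h.png")
crop(im,50,110,150,200,6,"pics/w1k.png")
crop(im,430,120,530,190,6,"pics/w1c.png")
```

```text
(no output)
```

View pics/w1h.png

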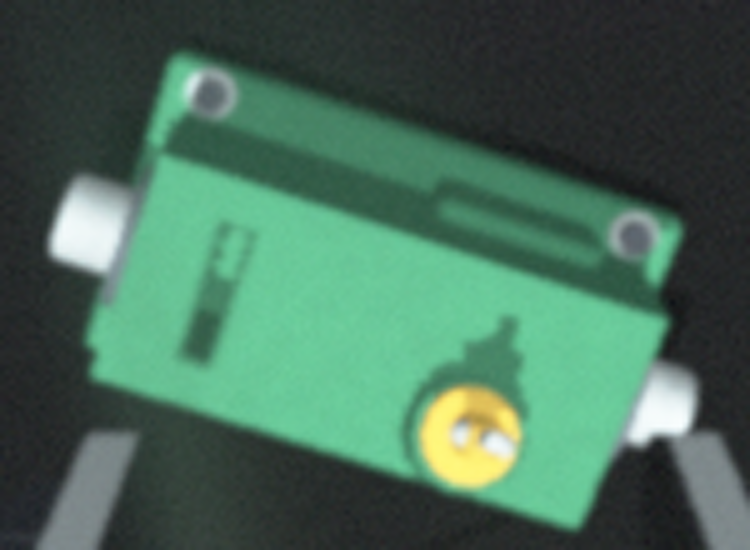

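View pics/w1k.png

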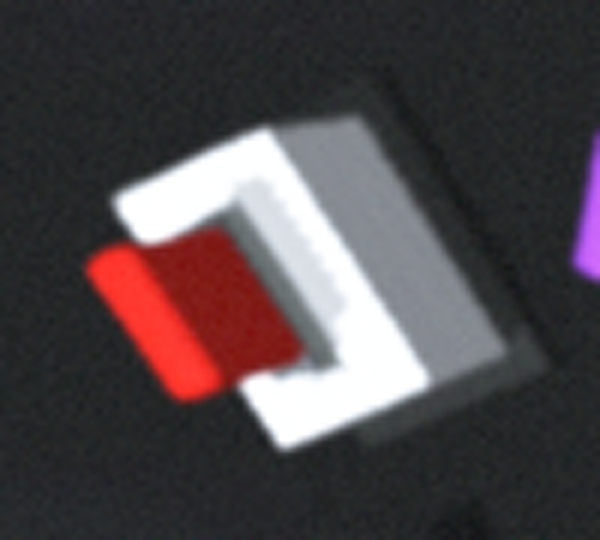

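View pics/w1c.png

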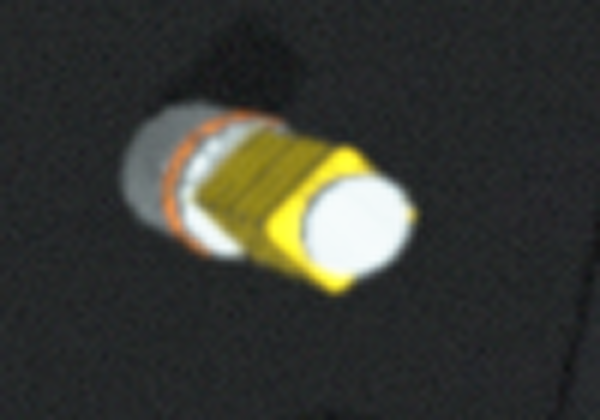

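```bash
cat > pts.py <<'E'
from h import *
C=tuple(np.load("w1.npy",allow_pickle=True))
f=lambda l,s,o,z:np.array([onz(C,(a/s+o[0],b/s+o[1]),z) for a,b in l])
H=f([(160,152),(668,318),(580,528),(92,378)],5,(240,155),.07)
S=f([(220,222),(258,232),(212,366),(178,358)],5,(240,155),.07)
T=f([(115,200),(270,128),(428,382),(285,450)],6,(50,110),.042)
Kk=f([(88,268),(118,243),(222,385),(185,402)],6,(50,110),.084)
cp=f([(358,226)],6,(430,120),.092)
cq=f([(412,214),(335,292),(270,222),(348,150)],6,(430,120),.086)
if __name__=="__main__":
    for n,X in (("housing",H),("slot",S),("stand",T),("key",Kk),("cap",cp),("sq",cq)):
        print(n,X.mean(0).round(4)); 
        for i in range(len(X)):
            d=X[(i+1)%len(X)]-X[i]; print("   ",X[i].round(4),np.linalg.norm(d).round(4),np.degrees(np.arctan2(d[1],d[0])).round(1))
E
python3 pts.py
```

```text
housing [0.5434 0.0009 0.07  ]
    [ 0.4775 -0.0664  0.07  ] 0.1696 70.9
    [0.533  0.0939 0.07  ] 0.0803 -18.5
    [0.6091 0.0684 0.07  ] 0.1699 -109.0
    [ 0.5539 -0.0923  0.07  ] 0.0806 161.3
slot [ 0.5251 -0.0507  0.07  ]
    [ 0.5004 -0.0487  0.07  ] 0.0123 74.3
    [ 0.5037 -0.0369  0.07  ] 0.0487 -19.5
    [ 0.5497 -0.0531  0.07  ] 0.0113 -104.6
    [ 0.5468 -0.064   0.07  ] 0.0489 161.8
stand [ 0.4417 -0.3475  0.042 ]
    [ 0.4174 -0.3831  0.042 ] 0.0477 112.8
    [ 0.3988 -0.3391  0.042 ] 0.0719 21.4
    [ 0.4658 -0.3128  0.042 ] 0.0464 -65.8
    [ 0.4848 -0.3551  0.042 ] 0.073 -157.5
key [ 0.4416 -0.3469  0.084 ]
    [ 0.4276 -0.3589  0.084 ] 0.0105 124.9
    [ 0.4216 -0.3503  0.084 ] 0.0383 24.8
    [ 0.4564 -0.3343  0.084 ] 0.0108 -66.7
    [ 0.4606 -0.3442  0.084 ] 0.0361 -156.0
cap [0.4303 0.2495 0.092 ]
    [0.4303 0.2495 0.092 ] 0.0 0.0
sq [0.43   0.2487 0.086 ]
    [0.4286 0.2653 0.086 ] 0.0243 -38.3
    [0.4477 0.2503 0.086 ] 0.0253 -132.9
    [0.4305 0.2317 0.086 ] 0.0233 137.7
    [0.4132 0.2474 0.086 ] 0.0236 49.5
```

Run:
```python
from h import *
plan([.4416,-.347,.16],down(np.radians(112.4)),10)
```

```text
rows 10 shift cm [ 0.511 -3.544  2.367] turn [ 0.0001 -0.     -0.0388] total rv [ 1.100e-03 -3.000e-04 -3.883e-01] tot shift tool cm [ -1.13 -35.58  23.65]
```

>>> apply_moves --moves '[0.5,-3.55,2.37,0,0,-0.039,0.5,-3.55,2.37,0,0,-0.039,0.5,-3.55,2.37,0,0,-0.039,0.5,-3.55,2.37,0,0,-0.039,0.5,-3.55,2.37,0,0,-0.039,0.5,-3.55,2.37,0,0,-0.039,0.5,-3.55,2.37,0,0,-0.039,0.5,-3.55,2.37,0,0,-0.039,0.5,-3.55,2.37,0,0,-0.039,0.5,-3.55,2.37,0,0,-0.039]' --jaw 4

```text
t: 3.0
ee_pos: [0.4414, -0.334, 0.1634]
ee_rot: [-0.005, -0.191, 0.982, 0.001]
contact_force: [-0.2, 0.3, -0.8]
opening: 0.0399
```

>>> apply_moves --moves '[0,0,0,0,0,0,0,0,0,0,0,0,0,0,0,0,0,0]'

```text
t: 3.3
ee_pos: [0.4424, -0.3329, 0.1683]
ee_rot: [-0.001, -0.19, 0.982, 0.001]
contact_force: [-0.8, 1.2, 0.7]
opening: 0.0401
```

Run:
```python
from h import *
p,m,o=tcp();print(p,o['qpos'],o['t'],o['contact_force'],np.degrees(np.arctan2(m[1,1],m[0,1])))
C=cam("wrist"); im=vision.snapshot("wrist"); cv2.imwrite("pics/w2.png",im); np.save("w2.npy",np.array(C,dtype=object),allow_pickle=True)
th=np.radians(22.4);Rz=R.from_euler('z',th).as_matrix()
c=np.array([.4416,-.347,0])
box=lambda a,b,z:[c+Rz@np.array([i*a/2,j*b/2,z]) for i,j in((1,1),(1,-1),(-1,-1),(-1,1))]
print(proj(C,box(.038,.013,.084)).round(),proj(C,box(.072,.046,.042)).round())
im2=im.copy()
for b in (box(.038,.013,.084),box(.072,.046,.042)): cv2.polylines(im2,[proj(C,b).round().astype(int)],True,(0,255,0),1)
cv2.imwrite("pics/w2o.png",im2)
```

```text
[ 0.44244322 -0.33294806  0.16826449] [-0.12744866  0.40352782  0.8417777   1.93899429 -0.36531619  0.96056757
  2.84297198] 3.3 [-0.80897831  1.17345652  0.720223  ] 111.94676088083973
[[311. 230.]
 [293. 230.]
 [291. 181.]
 [310. 180.]] [[331. 228.]
 [279. 228.]
 [275. 147.]
 [331. 147.]]
```

View pics/w2o.png

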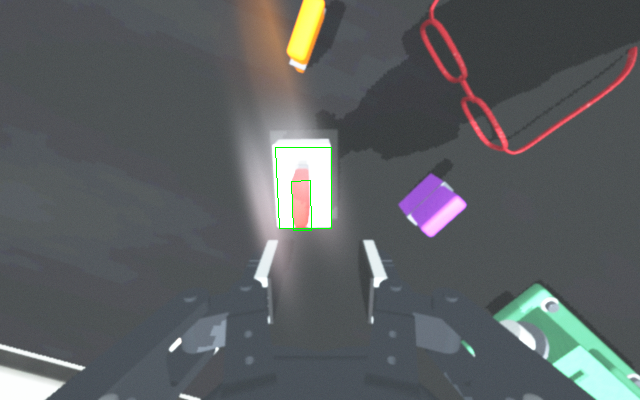

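>>> apply_moves --moves '[0,0,0,0,0,0.149,0,0,0,0,0,0.149,0,0,0,0,0,0.149,0,0,0,0,0,0.149,0,0,0,0,0,0.149,0,0,0,0,0,0.149,0,0,0,0,0,0.149,0,0,0,0,0,0.149,0,0,0,0,0,0.149,0,0,0,0,0,0.149]'

```text
t: 4.35
ee_pos: [0.4436, -0.3319, 0.1695]
ee_rot: [0.0, 0.527, 0.85, 0.0]
contact_force: [-0.2, -0.7, 0.2]
opening: 0.0402
```

>>> apply_moves --moves '[0,0,0,0,0,0.149,0,0,0,0,0,0.149,0,0,0,0,0,0.149,0,0,0,0,0,0.149,0,0,0,0,0,0.149,0,0,0,0,0,0.149,0,0,0,0,0,0.149,0,0,0,0,0,0.149,0,0,0,0,0,0.149,0,0,0,0,0,0.149]'

```text
t: 5.35
ee_pos: [0.444, -0.3317, 0.1695]
ee_rot: [-0.0, 0.963, 0.268, 0.0]
contact_force: [-0.0, -0.9, 0.7]
opening: 0.0397
```

Run:
```python
from h import *
p,m,o=tcp();print(p,o['qpos'],o['t'],np.degrees(np.arctan2(m[1,1],m[0,1])))
plan([.4416,-.347,.15],down(np.radians(-67.6)),2)
```

```text
[ 0.4440046  -0.33167194  0.1695267 ] [-0.44742256  0.87606126  1.45307809  1.9481207  -0.9365347   1.24546058
  0.32213138] 5.35 -58.91813314253026
rows 2 shift cm [-0.477  0.613  0.976] turn [ 0.     -0.0003  0.0758] total rv [ 0.     -0.0005  0.1515] tot shift tool cm [-1.    1.19  1.95]
```

>>> apply_moves --moves '[-0.48,0.61,0.5,0,0,0.076,-0.48,0.61,0.5,0,0,0.076,0,0,0,0,0,0,0,0,0,0,0,0]'

```text
t: 5.75
ee_pos: [0.4404, -0.3482, 0.159]
ee_rot: [-0.0, 0.981, 0.196, -0.0]
contact_force: [-0.1, -0.2, -0.5]
opening: 0.0403
```

```bash
cat > look.py <<'E'
from h import *
import sys
def look(name,boxes):
    p,m,o=tcp();print("tcp",p.round(4),"q",o['qpos'].round(2),"t",o['t'],"yaw",np.degrees(np.arctan2(m[1,1],m[0,1])).round(2),"F",o['contact_force'].round(1))
    C=cam("wrist"); im=vision.snapshot("wrist"); cv2.imwrite(f"pics/{name}.png",im); np.save(f"{name}.npy",np.array(C,dtype=object),allow_pickle=True)
    im2=im.copy()
    for b in boxes: cv2.polylines(im2,[proj(C,b).round().astype(int)],True,(0,255,0),1)
    cv2.imwrite(f"pics/{name}o.png",im2); return C,im
def box(c,yaw,a,b,z):
    Rz=R.from_euler('z',yaw,degrees=True).as_matrix()
    return np.array([np.array([c[0],c[1],0])+Rz@np.array([i*a/2,j*b/2,z]) for i,j in((1,1),(1,-1),(-1,-1),(-1,1))])
E
python3 - <<'E'
from look import *
c=(.4416,-.347)
C,im=look("w3",[box(c,22.4,.038,.013,.084),box(c,22.4,.072,.046,.042)])
q=proj(C,[[*c,.07]])[0].astype(int);print(q)
im=cv2.imread("pics/w3o.png"); x0,y0=max(q[0]-60,0),max(q[1]-60,0)
crop(im,x0,y0,x0+120,y0+120,5,"pics/w3c.png");print(x0,y0)
E
```

```text
tcp [ 0.4404 -0.3482  0.159 ] q [-0.4   0.91  1.44  1.94 -0.97  1.25  0.22] t 5.75 yaw -67.34 F [-0.1 -0.2 -0.5]
[320 209]
260 149
```

View pics/w3c.png

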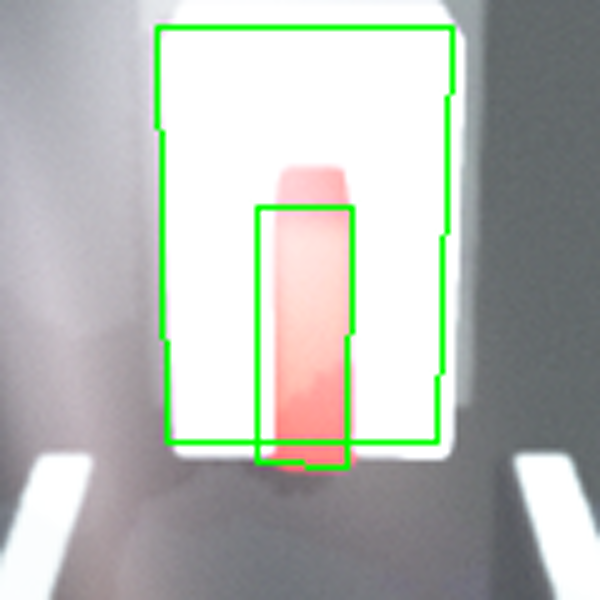

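Run:
```python
from h import *
print(r.finger_overhang)
plan([.4421,-.3481,.079],down(np.radians(-67.6)),3)
```

```text
0.025
rows 3 shift cm [0.065 0.014 2.665] turn [-0.0003  0.0002  0.0012] total rv [-0.0008  0.0007  0.0037] tot shift tool cm [0.2  0.05 8.  ]
```

>>> apply_moves --moves '[0.07,0.02,2.5,0,0,0.002,0.07,0.02,2.5,0,0,0.002,0.06,0,2.0,0,0,0,0,0,1.0,0,0,0,0,0,0,0,0,0,0,0,0,0,0,0]'

```text
t: 6.4
ee_pos: [0.4409, -0.35, 0.0791]
ee_rot: [0.0, 0.981, 0.192, -0.001]
contact_force: [0.4, 0.6, 0.5]
opening: 0.0399
```

Run:
```python
from look import *
c=(.4421,-.3481)
C,im=look("w4",[box(c,22.4,.038,.013,.084)])
cv2.imwrite("pics/s4.png",vision.snapshot("scene")[230:400,260:480].repeat(3,0).repeat(3,1))
```

```text
tcp [ 0.4409 -0.35    0.0791] q [-0.34  0.99  1.31  1.97 -1.09  1.14  0.26] t 6.4 yaw -67.85 F [0.4 0.6 0.5]
```

View pics/w4o.png

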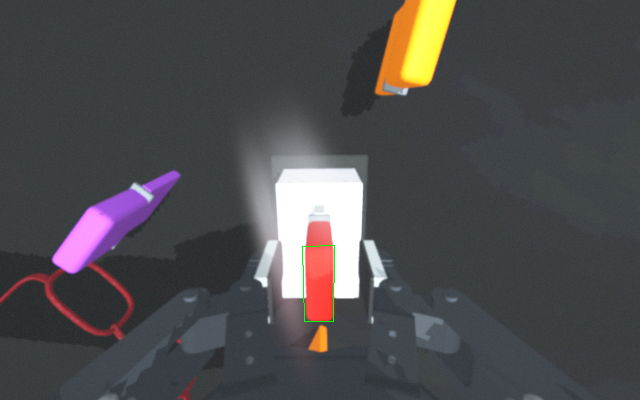

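View pics/s4.png

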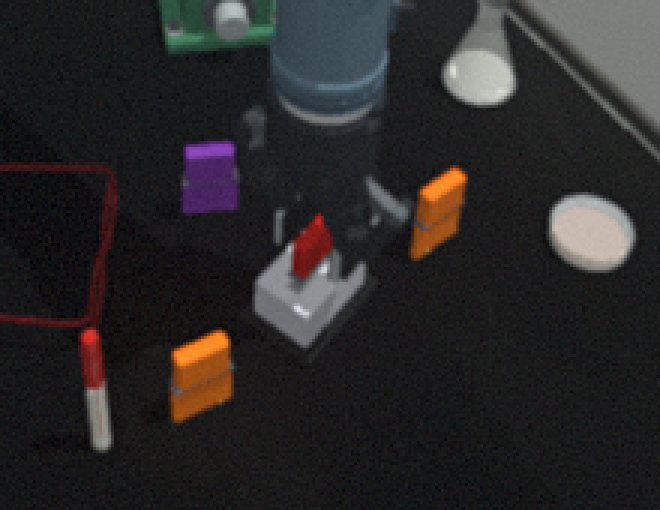

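>>> apply_moves --moves '[0.17,0,0,0,0,0,0,0,0,0,0,0,0,0,0,0,0,0]'

```text
t: 6.8
ee_pos: [0.4422, -0.3494, 0.0784]
ee_rot: [-0.0, 0.981, 0.192, -0.001]
contact_force: [-1.1, 0.8, -0.4]
opening: 0.0403
```

>>> apply_moves --moves '[0,0,0,0,0,0,0,0,0,0,0,0,0,0,0,0,0,0,0,0,0,0,0,0,0,0,0,0,0,0]' --jaw 0.5 --grip_force 40

```text
t: 7.3
ee_pos: [0.4419, -0.3494, 0.0782]
ee_rot: [-0.0, 0.981, 0.192, -0.001]
contact_force: [-0.1, -0.4, 1.1]
opening: 0.0128
```

Run:
```python
from look import *
p,m,o=tcp();print(p,o['opening'],o['contact_force'],o['qpos'].round(2),o['t'],np.degrees(np.arctan2(m[1,1],m[0,1])))
```

```text
[ 0.4419487  -0.34940322  0.07823405] 0.012776579913516438 [-0.08378035 -0.41447846  1.06523511] [-0.34  0.99  1.31  1.97 -1.09  1.14  0.26] 7.3 -67.90918499657941
```

>>> apply_moves --moves '[0,0,-1.5,0,0,0,0,0,-2,0,0,0,0,0,-2.5,0,0,0,0,0,-2.5,0,0,0,0,0,-2.5,0,0,0,0,0,0,0,0,0]'

```text
t: 7.9
ee_pos: [0.4432, -0.3512, 0.1923]
ee_rot: [0.002, 0.982, 0.191, 0.001]
contact_force: [-0.6, -0.1, -0.7]
opening: 0.0124
```

Run:
```python
from look import *
C,im=look("w5",[])
crop(im,260,180,380,330,5,"pics/w5c.png")
plan([.5257,-.0512,.19],down(np.radians(-108.8)),10)
```

```text
tcp [ 0.4432 -0.3512  0.1923] q [-0.42  0.89  1.49  1.91 -0.93  1.3   0.19] t 7.9 yaw -67.93 F [-0.6 -0.1 -0.7]
rows 10 shift cm [ 1.042 -2.992  0.   ] turn [ 0.0001 -0.      0.0714] total rv [ 1.400e-03 -3.000e-04  7.137e-01] tot shift tool cm [ 1.893e+01 -2.457e+01 -1.000e-02]
```

View pics/w5c.png

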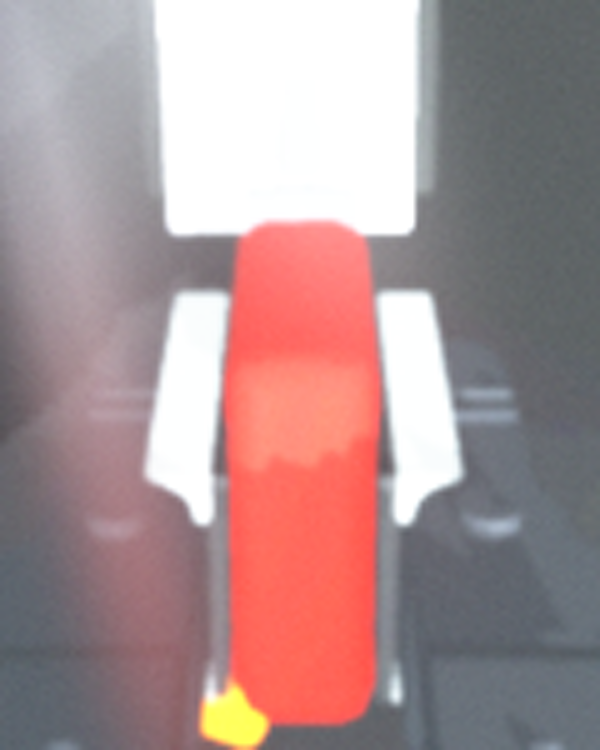

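>>> apply_moves --moves '[1.04,-3.0,0,0,0,0.0714,1.04,-3.0,0,0,0,0.0714,1.04,-3.0,0,0,0,0.0714,1.04,-3.0,0,0,0,0.0714,1.04,-3.0,0,0,0,0.0714,1.04,-3.0,0,0,0,0.0714,1.04,-3.0,0,0,0,0.0714,1.04,-3.0,0,0,0,0.0714,1.04,-3.0,0,0,0,0.0714,1.04,-3.0,0,0,0,0.0714]'

```text
t: 8.95
ee_pos: [0.5242, -0.0477, 0.1868]
ee_rot: [-0.001, 0.986, -0.165, -0.003]
contact_force: [1.0, 0.7, -1.2]
opening: 0.0122
```

>>> apply_moves --moves '[0,0,0,0,0,0,0,0,0,0,0,0,0,0,0,0,0,0]'

```text
t: 9.25
ee_pos: [0.5236, -0.0506, 0.1874]
ee_rot: [0.0, 0.986, -0.164, -0.002]
contact_force: [0.6, -0.3, -0.7]
opening: 0.0124
```

Run:
```python
from look import *
p,m,o=tcp()
hc=(.5434,.0009); sc=(.5257,-.0512)
kt=[p+m@np.array([x,y,-.0058]) for x,y in((.019,.0065),(.019,-.0065),(-.019,-.0065),(-.019,.0065))]
C,im=look("w6",[box(hc,-18.8,.080,.170,.07),box(sc,-18.8,.051,.013,.07),np.array(kt)])
plan([.5257,-.0512,.16],down(np.radians(-108.8)),3)
```

```text
tcp [ 0.5236 -0.0506  0.1874] q [-1.06  0.89  1.55  2.   -0.94  1.29 -1.07] t 9.25 yaw -108.9 F [ 0.6 -0.3 -0.7]
rows 3 shift cm [ 0.071 -0.011  0.922] turn [ 0.0002  0.0012 -0.0009] total rv [ 0.0005  0.0037 -0.0027] tot shift tool cm [ 0.22 -0.03  2.76]
```

View pics/w6o.png

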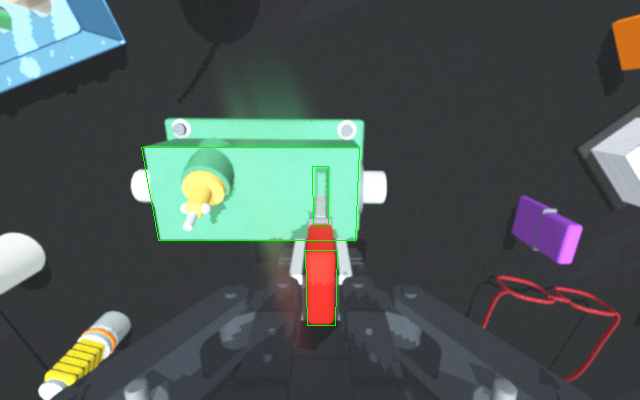

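Run:
```python
from h import *
im=cv2.imread("pics/w6o.png"); crop(im,270,140,370,240,6,"pics/w6c.png")
im=cv2.imread("pics/w6.png"); crop(im,130,110,380,260,3.2,"pics/w6d.png")
```

```text
(no output)
```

View pics/w6c.png

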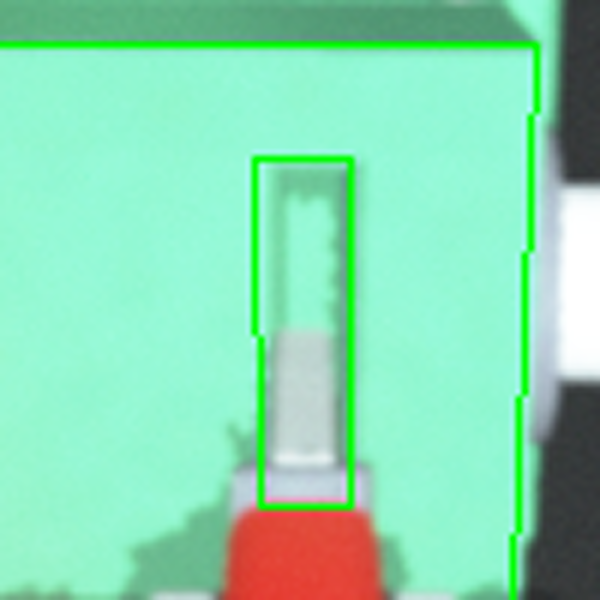

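View pics/w6d.png

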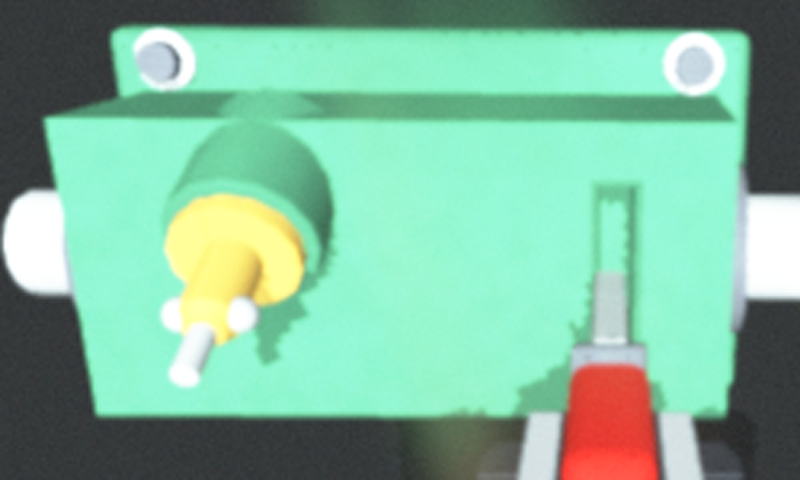

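>>> apply_moves --moves '[0.1,0.05,1.2,0,0,0,0.09,0.05,1.2,0,0,0,0,0,1.2,0,0,0,0,0,0,0,0,0,0,0,0,0,0,0]'

```text
t: 9.8
ee_pos: [0.5259, -0.0513, 0.1514]
ee_rot: [0.0, 0.987, -0.164, -0.002]
contact_force: [0.1, -0.5, -0.3]
opening: 0.0124
```

Run:
```python
from look import *
p,m,o=tcp()
sc=(.5257,-.0512)
C,im=look("w7",[box(sc,-18.8,.051,.013,.07)])
plan([.5254,-.0521,.146],down(np.radians(-108.8)),3)
im=cv2.imread("pics/w7o.png"); crop(im,270,140,370,250,6,"pics/w7c.png")
```

```text
tcp [ 0.5259 -0.0513  0.1514] q [-1.03  0.91  1.48  2.02 -0.99  1.24 -1.04] t 9.8 yaw -108.84 F [ 0.1 -0.5 -0.3]
rows 3 shift cm [-0.019  0.033  0.198] turn [ 0.0002  0.0009 -0.0002] total rv [ 0.0006  0.0028 -0.0005] tot shift tool cm [-0.06  0.1   0.59]
```

View pics/w7c.png

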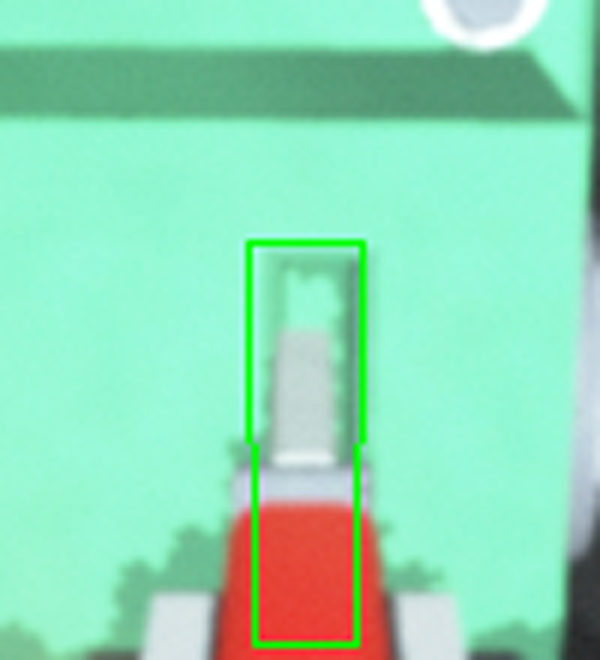

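>>> apply_moves --moves '[-0.05,0.09,0.5,0,0,0,0,0,0.8,0,0,0,0,0,0.8,0,0,0,0,0,0.5,0,0,0]'

```text
t: 10.25
ee_pos: [0.5253, -0.0517, 0.1251]
ee_rot: [0.0, 0.987, -0.163, -0.002]
contact_force: [0.1, -0.4, -0.8]
opening: 0.0124
```

Run:
```python
from look import *
p,m,o=tcp()
sc=(.5257,-.0512)
C,im=look("w8",[])
crop(im,270,140,370,250,6,"pics/w8c.png")
print(o['torque'])
```

```text
tcp [ 0.5253 -0.0517  0.1251] q [-1.01  0.93  1.43  2.04 -1.02  1.2  -1.02] t 10.25 yaw -108.81 F [ 0.1 -0.4 -0.8]
[-0.0233649  -0.02781045  0.04993155]
```

View pics/w8c.png

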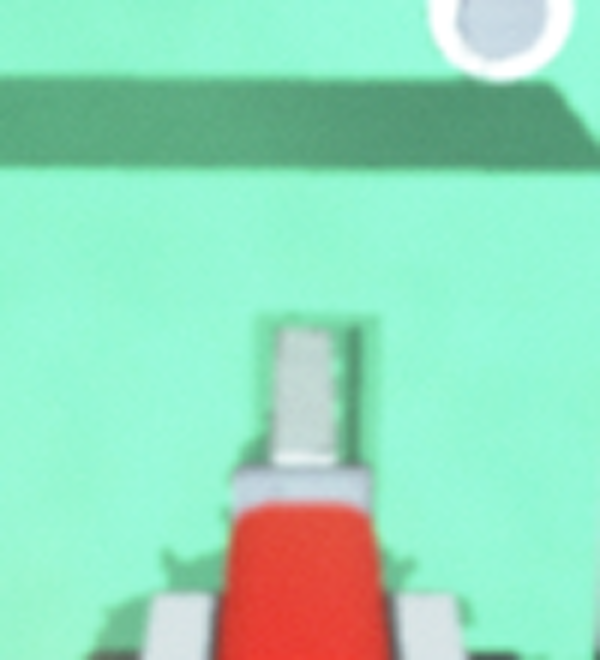

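>>> apply_moves --moves '[0,0.08,0.3,0,0,0,0,0,0.7,0,0,0,0,0,0.7,0,0,0,0,0,0.5,0,0,0,0,0,0.3,0,0,0]'

```text
t: 10.8
ee_pos: [0.525, -0.0526, 0.1004]
ee_rot: [0.0, 0.987, -0.163, -0.002]
contact_force: [-0.0, 0.6, -1.1]
opening: 0.0123
```

>>> apply_moves --moves '[0,0,0.2,0,0,0,0,0,0.1,0,0,0,0,0,0,0,0,0]'

```text
t: 11.1
ee_pos: [0.5251, -0.0526, 0.0982]
ee_rot: [-0.0, 0.987, -0.163, -0.001]
contact_force: [-0.8, 0.2, -0.2]
opening: 0.0122
```

>>> apply_moves --moves '[0,0,0.1,0,0,0,0,0,0.1,0,0,0,0,0,0,0,0,0]'

```text
t: 11.4
ee_pos: [0.5251, -0.0527, 0.0981]
ee_rot: [-0.001, 0.987, -0.164, -0.001]
contact_force: [-4.7, 2.0, 12.9]
opening: 0.0123
```

Run:
```python
from look import *
C,im=look("w9",[])
crop(im,230,160,410,340,4,"pics/w9c.png")
```

```text
tcp [ 0.5251 -0.0527  0.0981] q [-0.98  0.96  1.38  2.05 -1.07  1.16 -1.  ] t 11.4 yaw -108.83 F [-4.7  2.  12.9]
```

View pics/w9c.png

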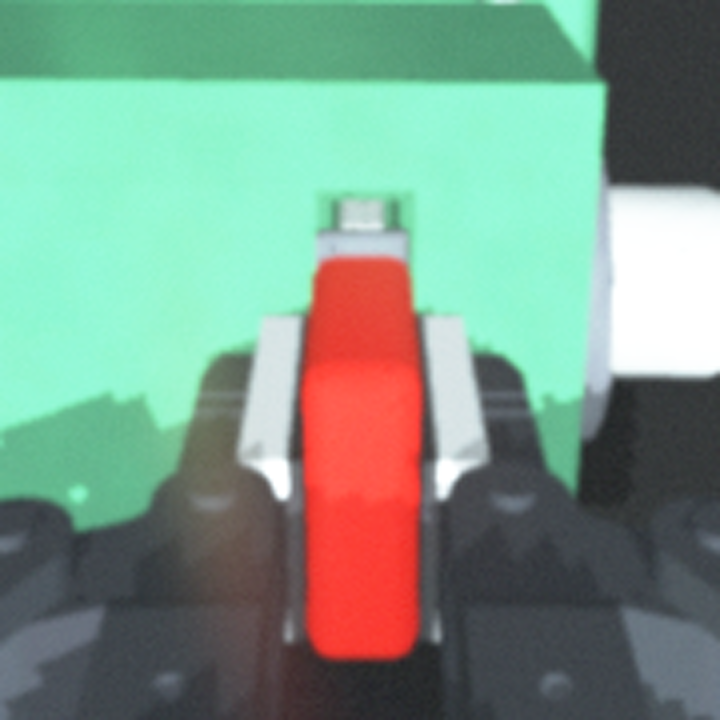

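>>> apply_moves --moves '[0,0,0,0,0,0,0,0,0,0,0,0,0,0,0,0,0,0,0,0,0,0,0,0]' --jaw 4

```text
t: 11.85
ee_pos: [0.525, -0.0525, 0.0957]
ee_rot: [0.0, 0.987, -0.163, -0.002]
contact_force: [-0.4, -0.6, -0.0]
opening: 0.04
```

>>> apply_moves --moves '[0,0,-1.5,0,0,0,0,0,-2.5,0,0,0,0,0,-3,0,0,0,0,0,-3,0,0,0,0,0,0,0,0,0]'

```text
t: 12.35
ee_pos: [0.5279, -0.054, 0.2011]
ee_rot: [-0.0, 0.987, -0.164, 0.003]
contact_force: [0.2, -1.0, 0.4]
opening: 0.0403
```

Run:
```python
from look import *
sc=(.5250,-.0522)
C,im=look("w10",[box(sc,-18.8,.038,.013,.104),box((.5434,.0009),-18.8,.080,.170,.07)])
im=cv2.imread("pics/w10o.png")
crop(im,130,100,400,300,2.9,"pics/w10c.png")
```

```text
tcp [ 0.5279 -0.054   0.2011] q [-1.06  0.84  1.55  1.98 -0.89  1.28 -1.09] t 12.35 yaw -108.84 F [ 0.2 -1.   0.4]
```

View pics/w10c.png

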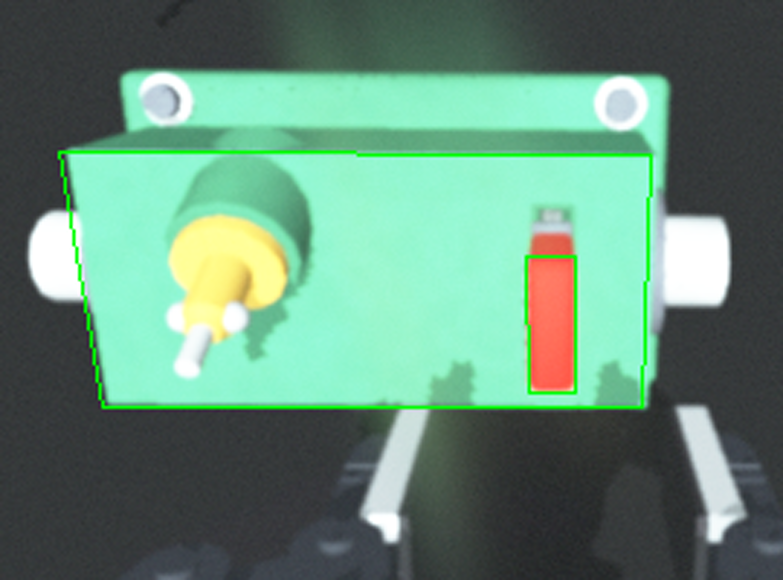

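Run:
```python
from h import *
a=[]
for n,(x,y) in (("w10",(205,205)),("w6",(205,205)),("w7",(190,220)),("w8",(160,235))):
    im=cv2.imread(f"pics/{n}.png"); a.append(cv2.resize(im[y-50:y+50,x-50:x+50],(390,290) if 0 else (300,300),interpolation=cv2.INTER_CUBIC))
im=np.vstack([np.hstack(a[:2]),np.hstack(a[2:])])
cv2.imwrite("pics/nip.png",im)
```

```text
(no output)
```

View pics/nip.png

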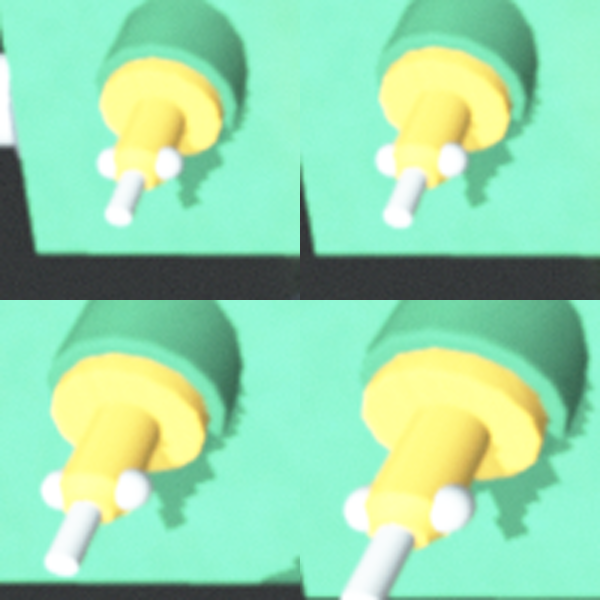

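```bash
cat > nip.py <<'E'
from h import *
from scipy.optimize import least_squares
L=lambda n:tuple(np.load(n+".npy",allow_pickle=True))
obs=[("w10",(194.3,226.7),.036),("w10",(200.8,209.3),.0175),("w6",(187.3,227),.036),("w6",(194.8,208.3),.0175),("w7",(160.7,257.3),.036),("w7",(170.8,233.3),.0175),("w8",(145.3,254.7),.0175),("w1",(339.4,243.4),.036)]
yaw=-18.8
Rz=R.from_euler('z',yaw,degrees=True).as_matrix(); n=Rz@np.array([-np.sin(np.radians(25)),0,np.cos(np.radians(25))])
def res(s): return np.concatenate([proj(L(c),s+n*z)[0]-uv for c,uv,z in obs])
if __name__=="__main__":
    q=least_squares(res,[.56,.03,.09]); print(q.x,q.fun.reshape(-1,2).round(1))
    hc=np.array([.5429,-.0001,0]); print("in housing",Rz.T@(q.x-hc))
E
python3 nip.py
```

```text
[0.56382984 0.02989988 0.0891222 ] [[-0.8  0.6]
 [ 0.4 -0.4]
 [-0.7  0.7]
 [ 0.3 -0.4]
 [-1.3  1.2]
 [ 0.9 -0.8]
 [ 0.8 -0.9]
 [-0.8 -0.8]]
in housing [0.01014529 0.03514433 0.0891222 ]
```

>>> apply_moves --moves '[0,0,-1,0,0,-0.145,0,0,-1,0,0,-0.145,0,0,-1,0,0,-0.145,0,0,-1,0,0,-0.145,0,0,-1,0,0,-0.145,0,0,-1,0,0,-0.145,0,0,-1,0,0,-0.145,0,0,-1,0,0,-0.145,0,0,-1,0,0,-0.145,0,0,-1,0,0,-0.145]' --jaw 5

```text
t: 13.4
ee_pos: [0.5248, -0.0526, 0.2956]
ee_rot: [-0.001, 0.845, 0.534, -0.002]
contact_force: [-0.5, 0.4, -0.6]
opening: 0.0496
```

>>> apply_moves --moves '[0,0,0,0,0,-0.145,0,0,0,0,0,-0.145,0,0,0,0,0,-0.145,0,0,0,0,0,-0.145,0,0,0,0,0,-0.145,0,0,0,0,0,-0.145,0,0,0,0,0,-0.145,0,0,0,0,0,-0.145,0,0,0,0,0,-0.145]'

```text
t: 14.3
ee_pos: [0.5247, -0.0528, 0.2952]
ee_rot: [-0.002, 0.347, 0.938, -0.001]
contact_force: [-0.8, -0.1, -0.4]
opening: 0.0502
```

Run:
```python
from look import *
look("w11",[box((.525,-.0522),-18.8,.038,.013,.104)])
plan([.430,.249,.2],down(np.radians(49)),9)
```

```text
tcp [ 0.5247 -0.0528  0.2952] q [-1.    0.21  1.16  1.88 -0.21  1.19  1.09] t 14.3 yaw 49.35 F [-0.8 -0.1 -0.4]
rows 9 shift cm [2.982 1.858 1.063] turn [-0.0002 -0.0005  0.0011] total rv [-0.0021 -0.0041  0.0097] tot shift tool cm [26.75 16.85  9.6 ]
```

View pics/w11o.png

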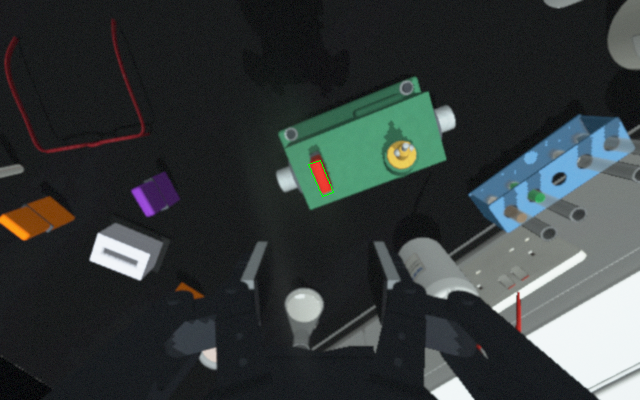

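>>> apply_moves --moves '[2.98,1.86,1.05,0,0,0,2.98,1.86,1.05,0,0,0,2.98,1.86,1.05,0,0,0,2.98,1.86,1.05,0,0,0,2.98,1.86,1.05,0,0,0,2.98,1.86,1.05,0,0,0,2.98,1.86,1.05,0,0,0,2.98,1.86,1.05,0,0,0,2.9,1.86,1.05,0,0,0]'

```text
t: 15.25
ee_pos: [0.432, 0.25, 0.2009]
ee_rot: [-0.002, 0.351, 0.936, -0.001]
contact_force: [-0.5, 0.7, 0.3]
opening: 0.0503
```

>>> apply_moves --moves '[0,0,0,0,0,0,0,0,0,0,0,0]'

```text
t: 15.45
ee_pos: [0.4323, 0.2493, 0.201]
ee_rot: [-0.001, 0.35, 0.937, -0.002]
contact_force: [0.7, -0.7, 0.9]
opening: 0.05
```

Run:
```python
from look import *
c=(.430,.249)
t=np.linspace(0,6.28,24); circ=lambda rr,z:np.c_[c[0]+rr*np.cos(t),c[1]+rr*np.sin(t),0*t+z]
look("w12",[box(c,49,.026,.026,.086),circ(.012,.092),circ(.018,0.0)])
im=cv2.imread("pics/w12o.png");crop(im,230,130,400,290,4.5,"pics/w12c.png")
plan([.430,.249,.12],down(np.radians(49)),4)
```

```text
tcp [0.4323 0.2493 0.201 ] q [-1.48  0.24  0.99  2.04 -0.24  0.98  0.49] t 15.45 yaw 49.08 F [ 0.7 -0.7  0.9]
rows 4 shift cm [ 0.069 -0.029  2.036] turn [-0.0008 -0.0004 -0.0003] total rv [-0.0032 -0.0016 -0.001 ] tot shift tool cm [ 0.27 -0.11  8.14]
```

View pics/w12o.png

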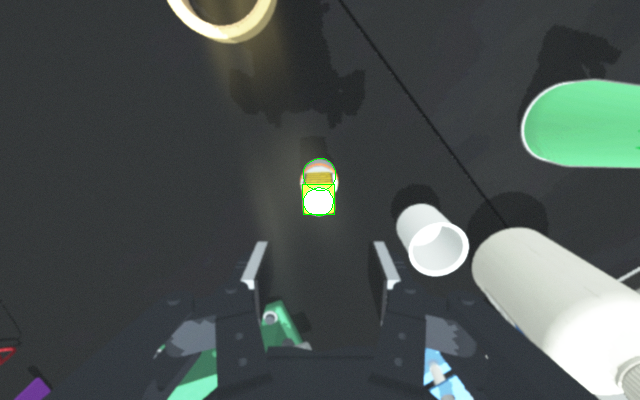

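View pics/w12c.png

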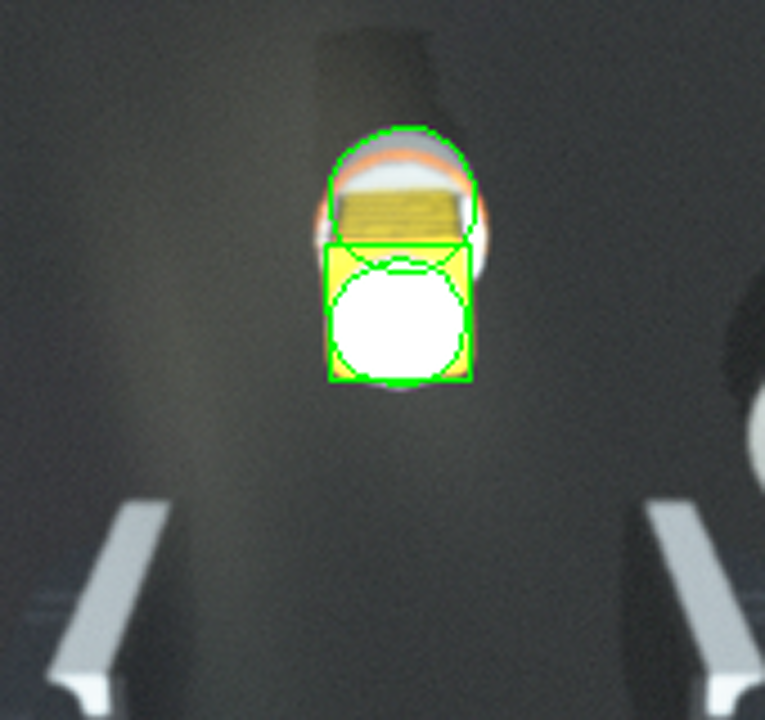

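>>> apply_moves --moves '[0.09,-0.04,3,0,0,0,0.09,-0.04,3,0,0,0,0.09,-0.03,3,0,0,0,0,0,2.5,0,0,0,0,0,1.5,0,0,0,0,0,0,0,0,0,0,0,0,0,0,0]'

```text
t: 16.2
ee_pos: [0.4311, 0.2488, 0.0725]
ee_rot: [-0.001, 0.351, 0.936, -0.0]
contact_force: [-0.5, -0.4, 0.8]
opening: 0.0499
```

Run:
```python
from look import *
c=(.430,.249)
t=np.linspace(0,6.28,24); circ=lambda rr,z:np.c_[c[0]+rr*np.cos(t),c[1]+rr*np.sin(t),0*t+z]
look("w13",[box(c,49,.026,.026,.086),circ(.012,.092)])
im=cv2.imread("pics/w13o.png");crop(im,200,150,440,350,3,"pics/w13c.png")
plan([.430,.249,.071],down(np.radians(49)),2)
```

```text
tcp [0.4311 0.2488 0.0725] q [-1.29  0.48  0.81  2.12 -0.51  0.75  0.7 ] t 16.2 yaw 48.86 F [-0.5 -0.4  0.8]
rows 2 shift cm [ 0.039 -0.062  0.099] turn [ 0.0002 -0.0008 -0.0009] total rv [ 0.0003 -0.0016 -0.0018] tot shift tool cm [ 0.08 -0.12  0.2 ]
```

View pics/w13c.png

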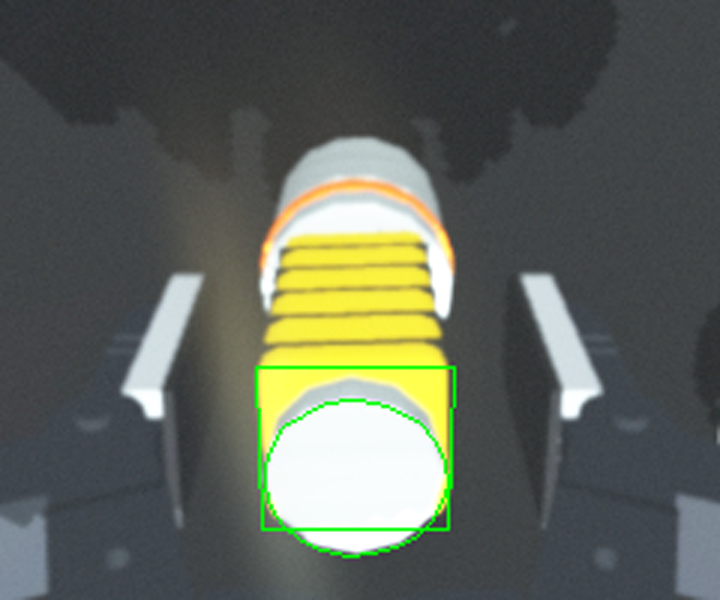

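>>> apply_moves --moves '[0.06,-0.11,0.1,0,0,0,0,0,0,0,0,0]'

```text
t: 16.45
ee_pos: [0.4294, 0.2499, 0.0718]
ee_rot: [-0.001, 0.35, 0.937, 0.001]
contact_force: [1.2, -0.2, -0.1]
opening: 0.0497
```

>>> apply_moves --moves '[0,0,0,0,0,0,0,0,0,0,0,0,0,0,0,0,0,0,0,0,0,0,0,0,0,0,0,0,0,0]' --jaw 1.5 --grip_force 90

```text
t: 16.95
ee_pos: [0.4292, 0.2501, 0.0715]
ee_rot: [-0.001, 0.35, 0.937, 0.0]
contact_force: [-1.8, -0.8, 6.5]
opening: 0.0253
```

Run:
```python
from look import *
look("w14",[])
cv2.imwrite("pics/w14c.png",cv2.resize(cv2.imread("pics/w14.png")[150:350,200:440],None,fx=3,fy=3))
```

```text
tcp [0.4292 0.2501 0.0715] q [-1.3   0.48  0.8   2.12 -0.51  0.74  0.7 ] t 16.95 yaw 49.04 F [-1.8 -0.8  6.5]
```

View pics/w14c.png

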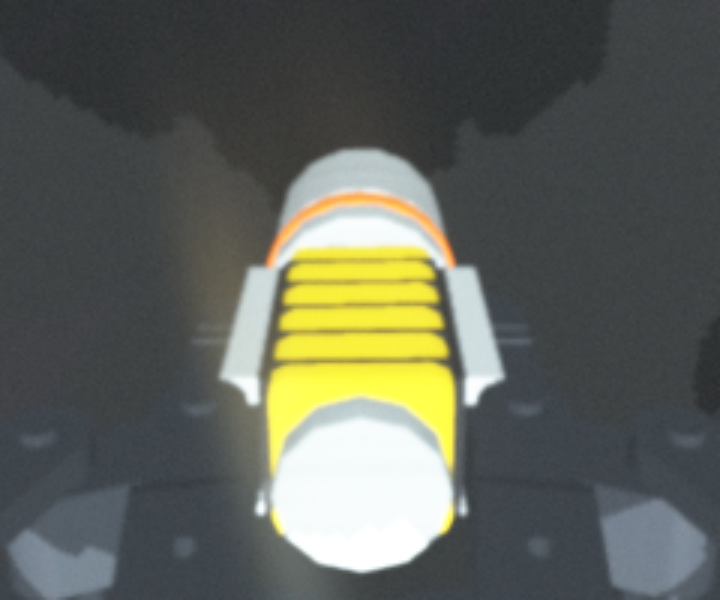

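>>> apply_moves --moves '[0,0,-1.5,0,0,0,0,0,-2.5,0,0,0,0,0,-3,0,0,0,0,0,-3.5,0,0,0,0,0,-3.5,0,0,0,0,0,-2,0,0,0,0,0,0,0,0,0]'

```text
t: 17.7
ee_pos: [0.4311, 0.2506, 0.2333]
ee_rot: [-0.0, 0.35, 0.937, 0.003]
contact_force: [0.3, -0.2, -1.7]
opening: 0.0252
```

```bash
cat >> nip.py <<'E'
seat=np.array([.5638,.0299,.0891]); G=np.array([0,0,.0715])
def target(d,yawj=71.2,G=G,seat=seat):
    y=np.array([np.cos(np.radians(yawj)),np.sin(np.radians(yawj)),0]); z=-n; y=y-z*(y@z); y/=np.linalg.norm(y)
    M=np.c_[np.cross(y,z),y,z]; return seat+n*d-M@G, M
E
python3 - <<'E'
from look import *
from nip import *
p,m,o=tcp(); C=cam("wrist")
C14=tuple(np.load("w14.npy",allow_pickle=True)); P14=np.array([.4292,.2501,.0715])
M14=down(np.radians(49.04))
for x in(-.002,-.001,0,.001): print(x,proj(C14,P14+M14@np.array([x,0,-.0205])))
look("w15",[])
P,M=target(.06); print(P,M)
plan(P,M,10)
im=cv2.imread("pics/w15.png");crop(im,200,150,440,350,3,"pics/w15c.png")
E
```

```text
-0.002 [[319.34078143 317.60169707]]
-0.001 [[319.34139653 315.47171647]]
0 [[319.34201378 313.33098936]]
0.001 [[319.34263316 311.17942639]]
tcp [0.4311 0.2506 0.2333] q [-1.55  0.18  1.04  2.02 -0.18  1.04  0.43] t 17.7 yaw 49.05 F [ 0.3 -0.2 -1.7]
[0.51119063 0.04780969 0.20827947] [[-8.57955596e-01  3.22265695e-01  4.00071265e-01]
 [ 2.92071909e-01  9.46649260e-01 -1.36195368e-01]
 [-4.22618262e-01  2.78551806e-17 -9.06307787e-01]]
rows 10 shift cm [-1.69  -1.329  0.55 ] turn [-0.0083 -0.0434 -0.0381] total rv [-0.0826 -0.4338 -0.3805] tot shift tool cm [-19.42  -9.94   2.24]
```

View pics/w15c.png

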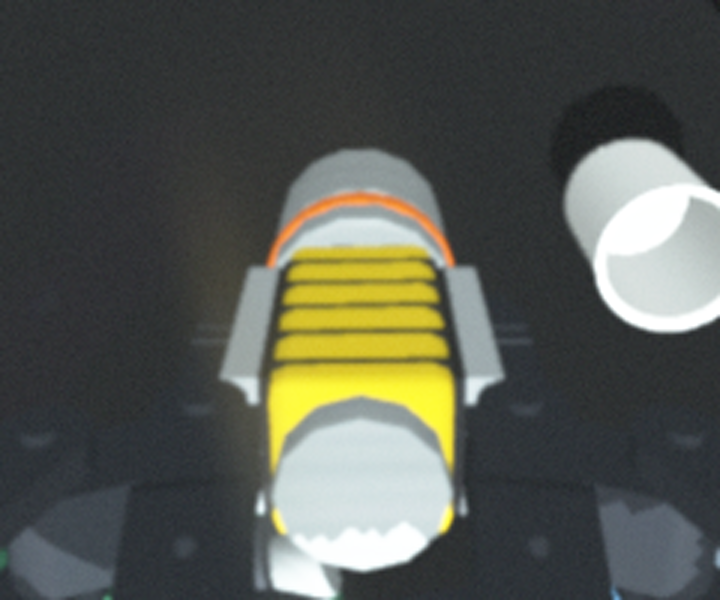

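>>> apply_moves --moves '[-1.69,-1.33,0.55,-0.008,-0.043,-0.038,-1.69,-1.33,0.55,-0.008,-0.043,-0.038,-1.69,-1.33,0.55,-0.008,-0.043,-0.038,-1.69,-1.33,0.55,-0.008,-0.043,-0.038,-1.69,-1.33,0.55,-0.008,-0.043,-0.038,-1.69,-1.33,0.55,-0.008,-0.043,-0.038,-1.69,-1.33,0.55,-0.008,-0.043,-0.038,-1.69,-1.33,0.55,-0.008,-0.043,-0.038,-1.69,-1.33,0.55,-0.008,-0.043,-0.038,-1.69,-1.33,0.55,-0.008,-0.043,-0.038]'

```text
t: 18.75
ee_pos: [0.5086, 0.0457, 0.2058]
ee_rot: [0.21, 0.158, 0.964, -0.039]
contact_force: [0.3, -0.5, -2.0]
opening: 0.0246
```

>>> apply_moves --moves '[0,0,0,0,0,0,0,0,0,0,0,0]'

```text
t: 18.95
ee_pos: [0.5089, 0.0466, 0.2065]
ee_rot: [0.21, 0.16, 0.964, -0.038]
contact_force: [-0.1, 0.1, -1.7]
opening: 0.0255
```

```bash
cat > nl.py <<'E'
from look import *
from nip import *
import sys
G=np.array([-.001,0,.0715])
def go(name,d,k=2):
    p,m,o=tcp(); C=cam("wrist")
    C,im=look(name,[])
    mo=p+m@G
    Nf=np.c_[Rz@R.from_euler('y',-25,degrees=True).as_matrix()]
    print("mouth in nipple frame",(Nf.T@(mo-seat)).round(4),"angle",np.degrees(np.arccos(-m[:,2]@n)).round(2))
    P,M=target(d,G=G); plan(P,M,k)
    im2=im.copy()
    for s in (0,.0175,.023,.036):
        u=proj(C,seat+n*s)[0]; cv2.circle(im2,tuple(int(round(a)) for a in u),2,(255,0,255),1)
    cv2.imwrite(f"pics/{name}o.png",im2)
E
python3 - <<'E'
from nl import *
go("w16",.045)
im=cv2.imread("pics/w16o.png");crop(im,200,120,440,320,3,"pics/w16c.png")
cv2.imwrite("pics/s16.png",cv2.resize(vision.snapshot("scene")[120:270,240:420],None,fx=4,fy=4,interpolation=2))
cv2.imwrite("pics/d16.png",cv2.resize(vision.snapshot("side")[120:270,230:410],None,fx=4,fy=4,interpolation=2))
E
```

```text
tcp [0.5089 0.0466 0.2065] q [-1.48 -0.1   1.15  2.27  0.6   0.65  0.48] t 18.95 yaw 71.03 F [-0.1  0.1 -1.7]
mouth in nipple frame [-0.0018 -0.0023  0.0591] angle 0.56
rows 2 shift cm [-0.049  0.051  0.725] turn [-0.0029 -0.003   0.0005] total rv [-0.0058 -0.0061  0.0009] tot shift tool cm [-0.1   0.1   1.45]
```

View pics/w16c.png

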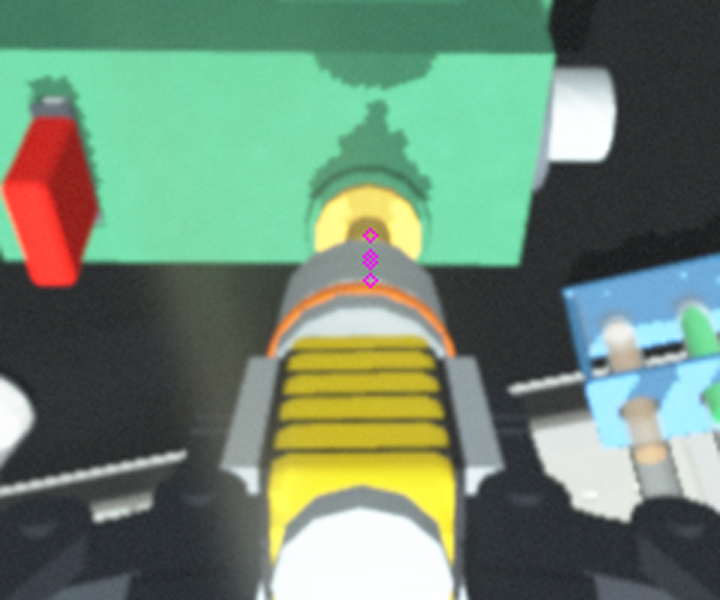

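View pics/s16.png

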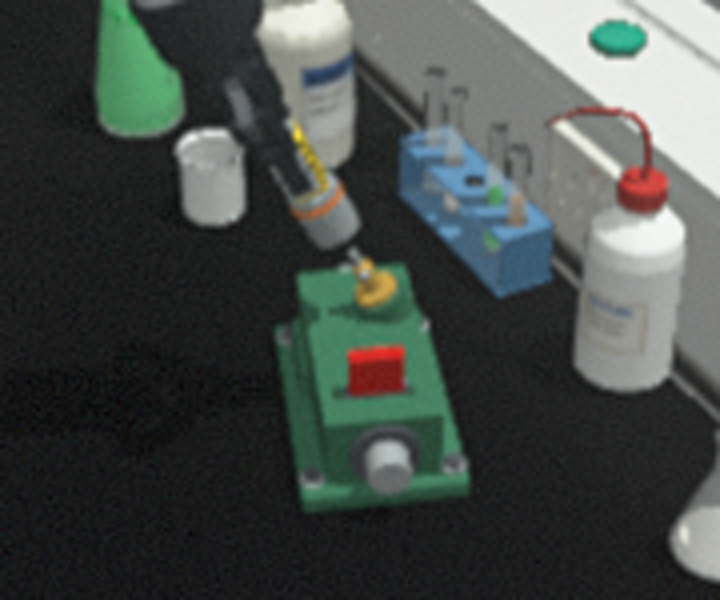

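View pics/d16.png

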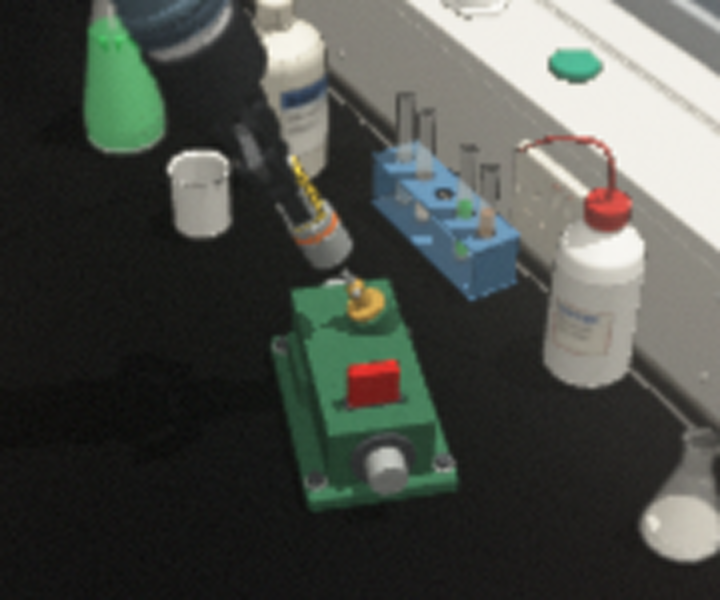

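>>> apply_moves --moves '[-0.05,0.05,0.5,-0.003,-0.003,0,-0.05,0.05,0.5,-0.003,-0.003,0,0,0,0.4,0,0,0,0,0,0,0,0,0,0,0,0,0,0,0]'

```text
t: 19.6
ee_pos: [0.5174, 0.046, 0.1957]
ee_rot: [0.215, 0.159, 0.963, -0.035]
contact_force: [0.7, -0.3, -0.3]
opening: 0.0251
```

Run:
```python
from nl import *
go("w17",.025)
im=cv2.imread("pics/w17o.png");crop(im,240,150,400,300,4.5,"pics/w17c.png")
a=vision.snapshot("scene")[150:210,290:370]; b=vision.snapshot("side")[160:220,280:360]
cv2.imwrite("pics/s17.png",np.hstack([cv2.resize(a,None,fx=5,fy=5,interpolation=2),cv2.resize(b,None,fx=5,fy=5,interpolation=2)]))
```

```text
tcp [0.5174 0.046  0.1957] q [-1.51 -0.02  1.23  2.27  0.5   0.56  0.57] t 19.6 yaw 71.29 F [ 0.7 -0.3 -0.3]
mouth in nipple frame [0.0017 0.0004 0.0459] angle 0.13
rows 2 shift cm [ 0.081 -0.021  1.05 ] turn [0.0007 0.001  0.0006] total rv [0.0014 0.0021 0.0011] tot shift tool cm [ 0.16 -0.04  2.1 ]
```

View pics/w17c.png

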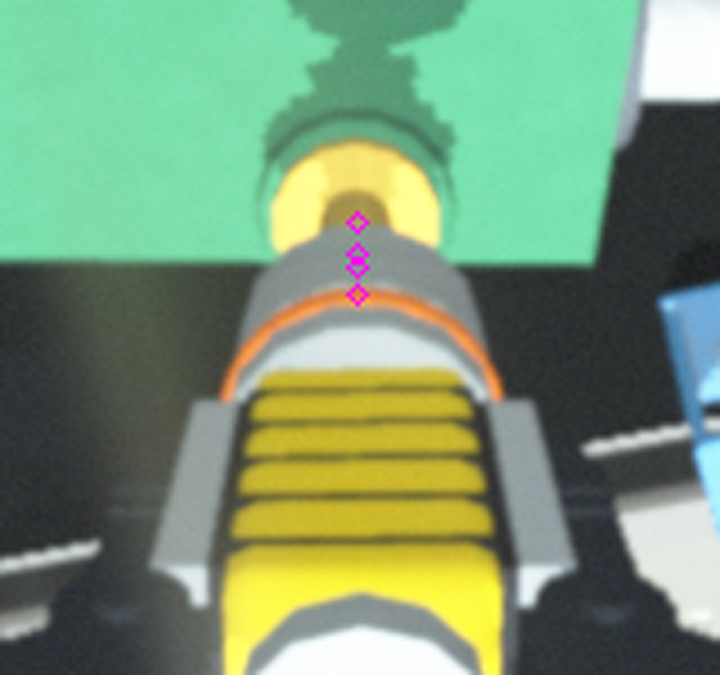

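View pics/s17.png

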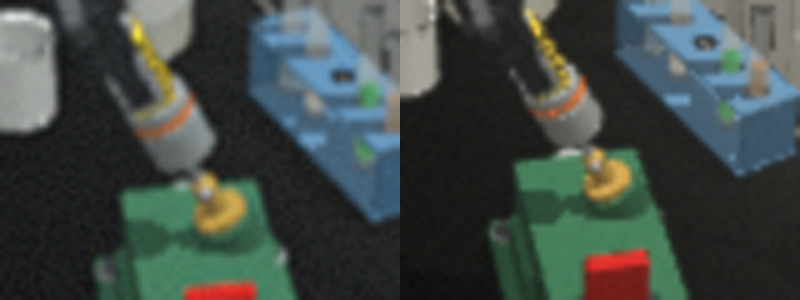

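>>> apply_moves --moves '[0.08,-0.02,0.4,0,0,0,0.08,-0.02,0.5,0,0.002,0,0,0,0.5,0,0,0,0,0,0.5,0,0,0,0,0,0.2,0,0,0,0,0,0,0,0,0]'

```text
t: 20.35
ee_pos: [0.5242, 0.0429, 0.176]
ee_rot: [0.213, 0.159, 0.963, -0.035]
contact_force: [-0.8, -0.2, -1.5]
opening: 0.0251
```

Run:
```python
from nl import *
go("w18",.017)
im=cv2.imread("pics/w18o.png");crop(im,240,150,400,300,4.5,"pics/w18c.png")
a=vision.snapshot("scene")[150:210,290:370]; b=vision.snapshot("side")[160:220,280:360]
cv2.imwrite("pics/s18.png",np.hstack([cv2.resize(a,None,fx=5,fy=5,interpolation=2),cv2.resize(b,None,fx=5,fy=5,interpolation=2)]))
```

```text
tcp [0.5242 0.0429 0.176 ] q [-1.41  0.13  1.19  2.27  0.26  0.46  0.78] t 20.35 yaw 71.25 F [-0.8 -0.2 -1.5]
mouth in nipple frame [-0.     -0.0004  0.0249] angle 0.06
rows 2 shift cm [0.005 0.017 0.4  ] turn [ 0.0007 -0.0002  0.0002] total rv [ 0.0014 -0.0003  0.0003] tot shift tool cm [0.01 0.03 0.8 ]
```

View pics/w18c.png

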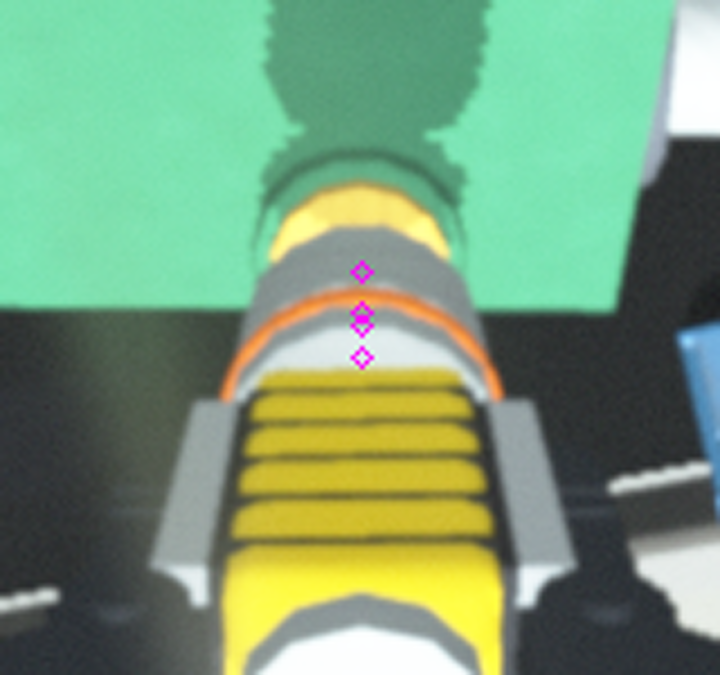

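View pics/s18.png

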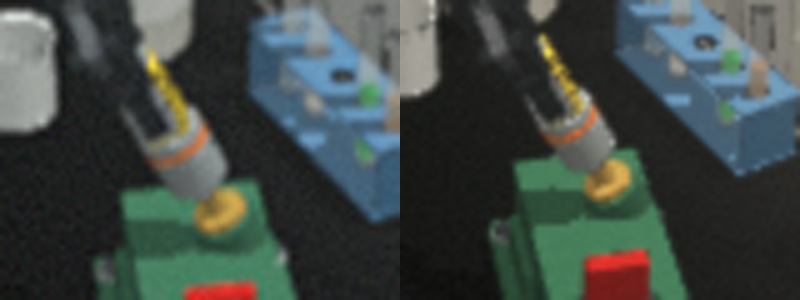

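>>> apply_moves --moves '[0,0.03,0.4,0,0,0,0,0,0.4,0,0,0,0,0,0,0,0,0]'

```text
t: 20.8
ee_pos: [0.5275, 0.0417, 0.1687]
ee_rot: [0.213, 0.16, 0.963, -0.035]
contact_force: [-0.2, -1.3, -1.3]
opening: 0.025
```

>>> apply_moves --moves '[0,0,0.2,0,0,0,0,0,0.2,0,0,0,0,0,0.2,0,0,0,0,0,0,0,0,0]'

```text
t: 21.2
ee_pos: [0.5299, 0.0409, 0.1631]
ee_rot: [0.214, 0.159, 0.963, -0.035]
contact_force: [5.2, -2.3, -9.8]
opening: 0.0252
```

Run:
```python
from nl import *
go("w19",.0)
```

```text
tcp [0.5299 0.0409 0.1631] q [-1.31  0.18  1.11  2.27  0.16  0.42  0.86] t 21.2 yaw 71.23 F [ 5.2 -2.3 -9.8]
mouth in nipple frame [-0.     -0.0005  0.0106] angle 0.06
rows 2 shift cm [-0.005  0.033  0.527] turn [0.0005 0.0002 0.    ] total rv [0.001  0.0004 0.0001] tot shift tool cm [-0.01  0.06  1.05]
```

>>> apply_moves --moves '[0,0,0.2,0,0,0,0,0,0.2,0,0,0,0,0,0.2,0,0,0,0,0,0,0,0,0]'

```text
t: 21.65
ee_pos: [0.5322, 0.0402, 0.1578]
ee_rot: [0.213, 0.159, 0.963, -0.035]
contact_force: [-5.2, -1.6, 5.2]
opening: 0.025
```

Run:
```python
from nl import *
go("w20",.0)
```

```text
tcp [0.5322 0.0402 0.1578] q [-1.28  0.2   1.07  2.27  0.13  0.4   0.89] t 21.65 yaw 71.21 F [-5.2 -1.6  5.2]
mouth in nipple frame [-0.0001 -0.0004  0.0048] angle 0.06
rows 2 shift cm [-0.003  0.025  0.241] turn [ 0.0002 -0.0005 -0.    ] total rv [ 0.0004 -0.0009 -0.0001] tot shift tool cm [-0.01  0.05  0.48]
```

>>> apply_moves --moves '[0,0,0.15,0,0,0,0,0,0.15,0,0,0,0,0,0.1,0,0,0,0,0,0,0,0,0]'

```text
t: 22.1
ee_pos: [0.5338, 0.0397, 0.1544]
ee_rot: [0.213, 0.159, 0.963, -0.035]
contact_force: [-5.5, -1.6, 8.4]
opening: 0.0253
```

Run:
```python
from nl import *
go("w21",.0)
im=cv2.imread("pics/w21o.png");crop(im,240,150,400,300,4.5,"pics/w21c.png")
a=vision.snapshot("scene")[150:210,290:370]; b=vision.snapshot("side")[160:220,280:360]
cv2.imwrite("pics/s21.png",np.hstack([cv2.resize(a,None,fx=5,fy=5,interpolation=2),cv2.resize(b,None,fx=5,fy=5,interpolation=2)]))
```

```text
tcp [0.5338 0.0397 0.1544] q [-1.25  0.22  1.05  2.27  0.11  0.4   0.91] t 22.1 yaw 71.21 F [-5.5 -1.6  8.4]
mouth in nipple frame [-0.0001 -0.0004  0.001 ] angle 0.07
rows 2 shift cm [-0.001  0.024  0.05 ] turn [ 0.0003 -0.0006 -0.    ] total rv [ 0.0006 -0.0012 -0.0001] tot shift tool cm [-0.    0.05  0.1 ]
```

View pics/w21c.png

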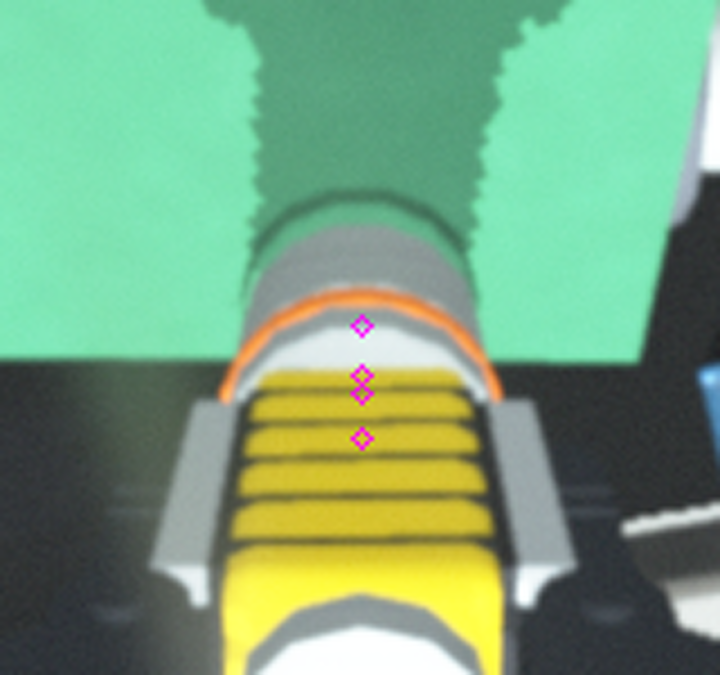

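View pics/s21.png

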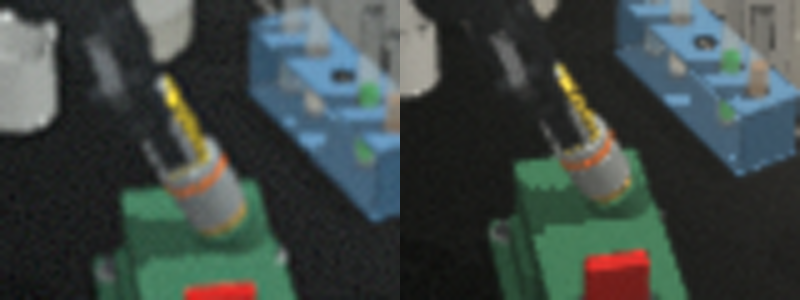

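>>> apply_moves --moves '[0,0,0.1,0,0,0,0,0,0,0,0,0,0,0,0,0,0,0]'

```text
t: 22.55
ee_pos: [0.5341, 0.0396, 0.1539]
ee_rot: [0.213, 0.16, 0.963, -0.035]
contact_force: [-12.6, -1.3, 17.6]
opening: 0.025
```

>>> apply_moves --moves '[0,0,0.05,0,0,0,0,0,0,0,0,0,0,0,0,0,0,0]'

```text
t: 22.85
ee_pos: [0.5342, 0.0396, 0.1538]
ee_rot: [0.212, 0.16, 0.964, -0.035]
contact_force: [-19.9, -1.1, 30.1]
opening: 0.025
```

Run:
```python
from nl import *
go("w22",.0)
cv2.imwrite("pics/s22.png",vision.snapshot("scene"))
```

```text
tcp [0.5342 0.0396 0.1538] q [-1.24  0.22  1.05  2.27  0.1   0.4   0.91] t 22.85 yaw 71.18 F [-19.9  -1.1  30.1]
mouth in nipple frame [-0.0001 -0.0003  0.0003] angle 0.2
rows 2 shift cm [0.006 0.017 0.016] turn [ 0.0001 -0.0018 -0.0003] total rv [ 0.0003 -0.0035 -0.0005] tot shift tool cm [0.01 0.03 0.03]
```

View pics/s22.png

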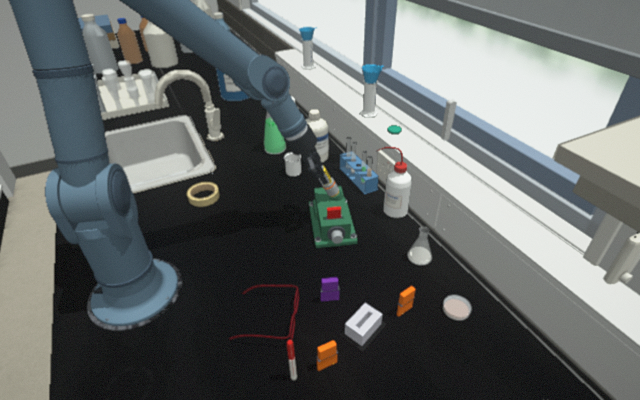

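>>> apply_moves --moves '[0,0,-0.05,0,0,0,0,0,0,0,0,0,0,0,0,0,0,0,0,0,0,0,0,0]'

```text
t: 23.35
ee_pos: [0.5341, 0.0396, 0.1538]
ee_rot: [0.213, 0.16, 0.963, -0.035]
contact_force: [-12.3, -1.5, 17.2]
opening: 0.0248
```

Run:
```python
from nl import *
go("w23",.0)
print(workorder.close_job())
```

```text
tcp [0.5341 0.0396 0.1538] q [-1.25  0.22  1.05  2.27  0.1   0.4   0.91] t 23.35 yaw 71.19 F [-12.3  -1.5  17.2]
mouth in nipple frame [-0.0001 -0.0004  0.0004] angle 0.13
rows 2 shift cm [0.002 0.02  0.019] turn [ 0.0003 -0.0011 -0.0002] total rv [ 0.0005 -0.0022 -0.0004] tot shift tool cm [0.   0.04 0.04]
the job is handed in; nothing more can be done
None
```

I put the red-handled key fully home in the housing slot and let it go. I then snapped the coupler onto the tilted nipple and pressed it down onto the brass collar. The job was handed in at about 23 s, well inside the 54 s limit, with the gripper still holding the coupler and pressing. The hand-in gave no verdict.

**Key:** it stopped at the height worked out beforehand, with about 13 N of upward force. The pictures after release show it upright and centred in the slot.

**Coupler:** at the last check the mouth was about 0.4 mm off the collar, 0.4 mm off axis and tilted 0.13°. These come from the arm's measured pose and my camera estimate of the nipple. The pressing force was about 20 N, above the 12 N the valve spring gives when fully in, so the coupler is resting on the collar. The fingers were closed on its handle, with the gripper reading 24.8 mm open.

**Flask and beaker:** both look unmoved in the last scene picture. I only judged that by eye.

**Checks that disagreed:** nothing failed. The nipple's position in the pictures scattered by about 1 pixel, roughly 0.7 mm. On the first attempt at the key the last joint reached its limit, so I turned the gripper half round before gripping.

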